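# Clear and vent the staining chamber

## Task

The rack of glass slides is standing on the spring lid of the white staining chamber: pick it up, keeping it upright, hang it by its wire handle on the hook over the drip tray, and let go of it. Only then lift the lid by its steel bar until the black pointer on the lid's side is in line with the middle of the red band on the quadrant, and finish while still holding the lid steady there, because its spring would shut it. Leave the red band and the other things on the bench where they are.

Things in the scene. Friction and masses are not known exactly. Their poses are not given: they have to be found in the camera images.
- rack: Loose steel slide rack, 64 x 88 mm (x, y), 160 mm tall, 0.15 to 0.31 kg, upright on the shut lid. Origin under its centre, z up. Wire handle in its y-z plane: uprights at y = -44 and +44 mm, z up to 98 mm. Slides and end plates reach z = 35 mm; between that and the handle's bar is an open window 82 mm wide, for the hook. The rack may hang either way round.
- rack_bar (a point): Underside of the apex of the rack's wire handle (6 mm round wire, bar along the rack's y, falling 14 mm to either upright), x = y = 0, z = 109 mm in the rack's frame: it comes to rest on the hook seat.
- rack_grip (a point): Middle of the blue square grip post that stands on the handle's apex: 18 x 18 mm, sides along the rack's x and y, from z = 114 to 160 mm; this point x = y = 0, z = 142 mm in the rack's frame.
- hook_stand: Fixed blue drip tray 150 x 130 x 16 mm, origin under its centre, z up. Post at x = 60 mm; hook of 8 mm wire, all in y = 0, pointing to -x: wire axis level at z = 235 mm from the post to x = 20 mm, down to a V at x = -15, z = 198 mm, up to a free tip at x = -38 mm (top at z = 228 mm). The rack's bar must lie along the stand's y and comes in over the tip from the -x side.
- hook_seat (a point): Bottom of the hook's V, top of the wire, x = -15 mm, z = 202 mm in the stand's frame.
- chamber: Fixed white open-topped chamber 210 x 250 x 95 mm (x, y, z), origin under its centre, z up; the robot side is -x. Its lid is hinged along the far (+x) upper edge. On its +y side (about y = 125 to 171 mm) an aluminium quadrant with the red band, about the same hinge, up to 136 mm from it (top 192 mm above the bench).
- lid_hinge (a point): On the lid's hinge axis, at mid-width: x = +105 mm, y = 0, z = 95 mm in the chamber's frame. The axis runs along the chamber's y.
- lid_grip (a point): Centre of the lid's bar handle: 12 mm round steel bar along the chamber's y, free length 84 mm between two posts, axis 45 mm above the lid's top face. Lid shut: x = -80, y = 0, z = 150 mm in the chamber's frame (185 mm toward -x from the hinge axis and 55 mm above it). It turns with the lid.
- lid (a joint): Lid angle (rad): 0 shut, grows as the near edge rises, stop at 1.2. Lid 210 x 250 mm, 10 mm thick, top face at z = 105 mm when shut. A spring and its weight push it shut: about 5 N at the bar when shut, 6 to 8 N at the marked angle.
- lid_pointer (a point): Tip of the lid's black pointer, on the lid's +y edge, 135 mm from the hinge axis; the frame turns with the lid (x axis toward the hinge).
- vent_mark (a joint): Angle (rad) of the middle of the red band, on the same scale as the lid's angle: the pointer is in line with the middle when joint lid equals this. Between 0.4 and 0.75; the band reaches 0.07 rad to either side. It stays where it is unless pushed.
- mark_tip (a point): Outer end of the middle line of the red band, 135 mm from the hinge axis; the frame turns with the band (x axis toward the hinge).
- dishes: Bystander: stack of clear petri dishes, 90 mm across, 32 mm high, beside the chamber. Origin under its centre.
- dropper: Bystander: small amber bottle, 32 mm across, 75 mm high, beside the hook stand. Origin under its centre.
- reagent: Bystander: amber bottle with blue cap, 64 mm across, 150 mm high. Origin under its centre.
- tipbox: Bystander: blue box with clear cover, 85 x 120 x 65 mm. Origin under its centre.
- beaker: Bystander: glass beaker, 72 mm across, 95 mm high. Origin under its centre.
- tuberack: Bystander: orange rack of capped tubes, 200 x 70 x 90 mm. Origin under its centre.
- marker: Bystander: white marker pen with green cap, 130 x 12 x 12 mm, lying. Origin under its centre.
- timer: Bystander: grey bench timer, 50 x 75 x 35 mm. Origin under its centre.
There are look-alikes about, which are no part of the job. What is shaped like the rack but green or purple is not meant.

How it is judged (in metres and radians):
On the way, in this order (a step that is already met when the one before it is completed fails the run):
1. the rack hangs by its handle on the hook, released and at rest (distance between rack_bar and hook_seat below 0.018 m and angle between rack's own z axis and vertical below 0.26 rad and contact force between rack and hook_stand above 0.5 N and contact force between rack and the arm below 0.1 N and contact force between rack and the fingers below 0.1 N and linear speed of rack below 0.05 m/s), for 0.3 s.
2. the lid is held with its pointer in the red band (angle between the x axis of lid_pointer and the x axis of mark_tip, either way round below 0.07 rad and velocity of joint lid between -0.1 and 0.1 rad/s and contact force between any of the fingers, the arm and lid above 1.5 N), for 0.3 s.
At the end, for the whole second after the job is handed in: Robot holding the lid (over 1.5 N), steady, within 0.07 rad of the red band's middle; rack on the hook, untouched, still: handle apex within 18 mm of the hook seat, under 0.26 rad from upright (all of step 1 and all of step 2); the arm keeps its last pose, push and grip.
It fails at once if the lid is lifted while the rack is not on the hook (value of joint lid above 0.12 rad and distance between rack_bar and hook_seat above 0.08 m).
It fails at once if the red band is pushed out of its place (distance of mark_tip from where it was at the start of the episode above 0.01 m).
It fails at once if the rack is tipped over (angle between rack's own z axis and vertical above 0.7 rad).
It fails at once if a bystander is pushed away or knocked over (distance of any of dishes, dropper, reagent, tipbox, beaker, tuberack, marker, timer from where it was at the start of the episode above 0.03 m or angle between any of dishes, dropper, reagent, tipbox, beaker, tuberack, marker, timer's own z axis and vertical above 0.5 rad).
It also fails if it takes over 72 s, if anything falls off the work surface, if the arm or the gripper's body presses on something with over 40 N, if the wrist force passes 120 N, or if a joint passes its speed limit or range.

## Robot

A 6-joint arm with a two-finger parallel gripper is mounted at the origin on the work surface. World frame = base frame: x ahead of the robot, y to its left, z up, the work surface at z = 0. Lengths are in mm, angles in rad, forces in N, time in s.
With the tool pointing down it reaches from about 350 to 950 mm from the base axis. Payload 17.4 kg.
Tool frame: the origin (TCP) lies between the finger pads; the fingertips stand 14 mm ahead of it and the grasp point (between the pads) lies 5 mm behind it; z points along the fingers, y is the direction in which the jaws open and shut (so a half turn about z gives the same grasp; the last joint's range is limited). The gripper opens to 93 mm and grips with 3 to 60 N. Pads are 15 mm wide; open, the fingers measure 128 mm over their backs; the gripper's body (75 mm by 188 mm) begins 65 mm behind the grasp point.
Start: joints at [1.232, 0.116, 1.442, -0, 1.584, -0.038], TCP at [200, 644.696, 232.646] pointing down, gripper open.
Joint ranges: [-2.83, 2.83], [-0.83, 2.19], [0.07, 2.5], [-1.14, 4.28], [0.01, 3], [-2.97, 2.97]. Speed limits (rad/s): [1.89, 1.89, 2.22, 3.14, 3.14, 3.14].

## Interface

Orientations are given as a unit quaternion [w, x, y, z].
In Python, from plant import manip gives the robot as it stands. Calls block until the motion is done:
- manip.move_pose(position, orientation): joint-space move of the TCP to a pose.
- manip.move_linear(position, frame=None, speed=150): straight line of the TCP; frame=None keeps the orientation; speed is the mean speed in mm/s.
- manip.set_joints(angles): joint-space move.
- manip.grip(opening): finger opening in mm; the grip force is fixed at half the most; returns when the fingers have stopped.
- manip.hold(seconds).
- manip.inverse_kinematics(position, orientation): joint angles nearest the present ones, or None.
- manip.sense(): the state.
- manip.camera(name): name is "scene" or "top" or "wrist"; returns a dict with "frame" (384x512x3 uint8, red, green, blue), "fx", "fy", "cx", "cy" (pixels), "camera_from_world" (4x4, takes a point from world to camera coordinates). Camera axes: x right, y down, z forward; pixel columns grow to the right and rows downward; lengths in mm; the calibration is good to about 2 mm. The wrist camera is an equidistant fisheye: a pixel r from the principal point sees the ray r / f radians off the axis. A picture is of the moment at which its call begins. There is no depth.
A pose or a line that the arm cannot do raises manip.IKError and nothing moves.
- manip.sign_off(): hands the job in, once; it reports no verdict.
The state is a dict: "clock": time; "joints": joint angles; "qd": joint speeds; "tau": joint torques, N m; "ee_pos": TCP position; "orientation": TCP orientation; "contact_force": force on the tool from outside, world axes, zero at the start; "ft_torque": the same for the moment, N m; "finger_gap": finger opening in mm.
Only numpy, scipy, OpenCV 4.12 (cv2) and the standard library are available. Lean on these libraries where they do the work, as an engineer would, in place of code of your own. Each camera call takes 0.05 s, during which the arm holds its last target.

## Working session

There is one attempt and no reset: what is moved stays moved. The work goes in short steps, each a Python script; the robot and the scene stay as the last script left them, time stands still between calls to the robot, and variables do not carry over. Pictures are saved under pics/ and viewed, and the job is handed in when it is done.

```bash
ls; mkdir -p pics
python3 - <<'E'
from plant import manip
import cv2,numpy as np
for n in ["scene","top","wrist"]:
    c=manip.camera(n); cv2.imwrite(f"pics/{n}0.png",cv2.resize(c["frame"][:,:,::-1],(800,600),interpolation=cv2.INTER_CUBIC))
    print(n,c["fx"],c["fy"],c["cx"],c["cy"]);print(np.round(c["camera_from_world"],4).tolist())
print(manip.sense())
E
```

```text
pics
scene 493.0004090124719 493.0004090124719 250.31714835359975 192.7226102173644
[[0.6698, 0.7424, -0.016, -334.0954], [0.5538, -0.5138, -0.6553, -204.5512], [-0.4947, 0.43, -0.7552, 2157.8589], [0.0, 0.0, 0.0, 1.0]]
top 358.14996977024174 358.14996977024174 254.16966140811357 198.61435314674313
[[0.0002, -1.0, 0.0045, -36.1278], [-0.9984, -0.0004, -0.056, 546.0176], [0.056, -0.0045, -0.9984, 1603.7409], [0.0, 0.0, 0.0, 1.0]]
wrist 297.3186396354542 297.3186396354542 256.7359722276035 197.5252290842111
[[0.2955, 0.9553, -0.0029, -674.7678], [0.9131, -0.2816, 0.2948, -35.1524], [0.2808, -0.0897, -0.9556, 393.273], [0.0, 0.0, 0.0, 1.0]]
{'clock': 0.15, 'joints': array([ 1.23221483e+00,  1.16377811e-01,  1.44207251e+00,  7.31182336e-06,
        1.58397235e+00, -3.77828646e-02]), 'qd': array([-0.00020842, -0.00047048, -0.00220478,  0.00166838, -0.00088554,
       -0.00146949]), 'tau': array([ 1.35851584e-03, -7.21764278e+01, -6.22950840e+01,  7.78539106e-02,
        2.25372927e-02, -2.55096381e-05]), 'ee_pos': array([199.94617038, 644.57936345, 232.09780683]), 'orientation': array([-8.12284659e-05,  1.49832896e-01,  9.88711248e-01, -4.06999636e-04]), 'contact_force': array([ 0.66601989,  0.25995119, -0.33179643]), 'ft_torque': array([0.04184381, 0.01582897, 0.0303031 ]), 'finger_gap': 92.70000472618563}
```

View pics/scene0.png

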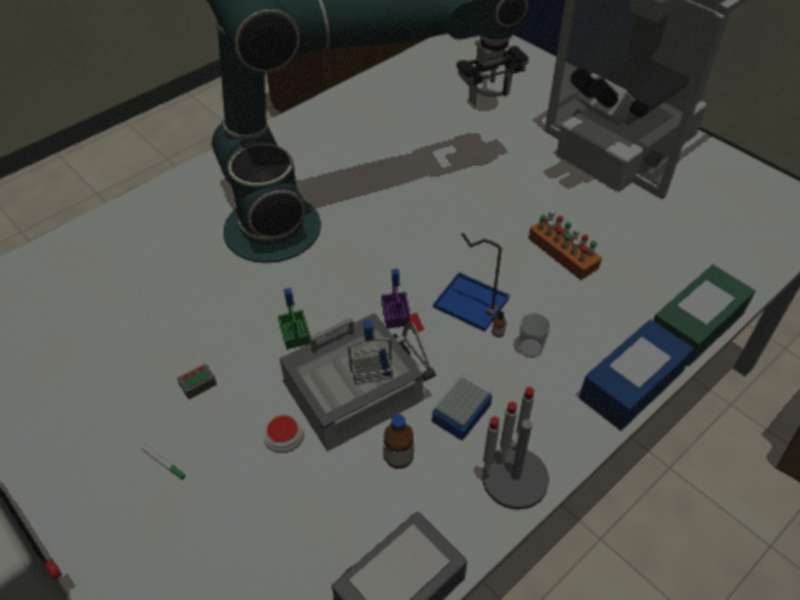

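View pics/top0.png

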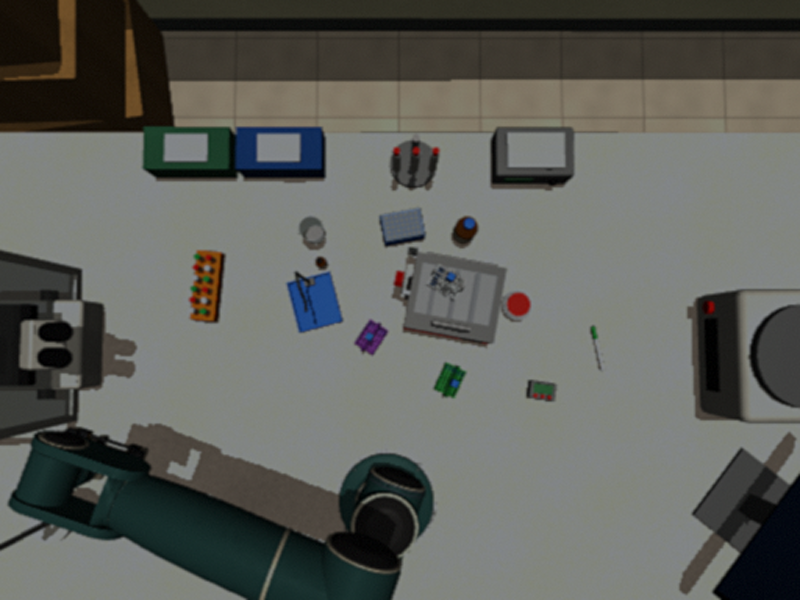

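View pics/wrist0.png

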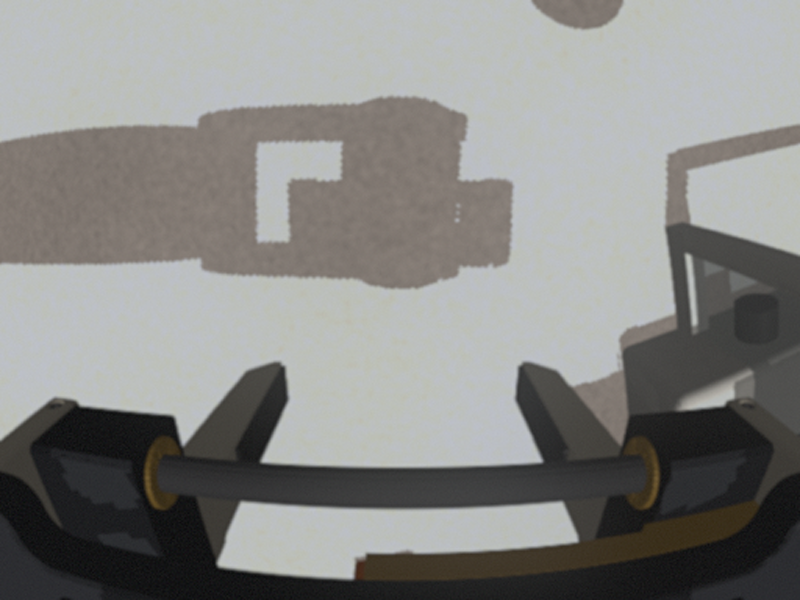

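The candidates are three racks in the scene view: green (293,327), purple (396,308) and steel (370,360). The steel one stands on the lid of the white chamber, so it fits the description. I'll enlarge crops to confirm and measure.

```bash
cat > h.py <<'E'
from plant import manip
import cv2,numpy as np
from scipy.spatial.transform import Rotation as R
def ray(c,u,v,fish=False):
    T=c["camera_from_world"];x=(u-c["cx"])/c["fx"];y=(v-c["cy"])/c["fy"]
    if fish:
        r=np.hypot(x,y);d=np.array([x/r*np.sin(r),y/r*np.sin(r),np.cos(r)]) if r>1e-9 else np.array([0,0,1.])
    else: d=np.array([x,y,1.]);d/=np.linalg.norm(d)
    Rm=T[:3,:3];o=-Rm.T@T[:3,3];return o,Rm.T@d
def tri(rays):
    A=np.zeros((3,3));b=np.zeros(3)
    for o,d in rays:
        P=np.eye(3)-np.outer(d,d);A+=P;b+=P@o
    p=np.linalg.solve(A,b);return p,[np.linalg.norm((np.eye(3)-np.outer(d,d))@(p-o)) for o,d in rays]
def atz(ry,z): o,d=ry;return o+d*(z-o[2])/d[2]
def proj(c,p,fish=False):
    T=c["camera_from_world"];q=T[:3,:3]@np.asarray(p,float)+T[:3,3]
    if fish:
        r=np.hypot(q[0],q[1]);t=np.arctan2(r,q[2]);x,y=q[0]/r*t,q[1]/r*t
    else: x,y=q[0]/q[2],q[1]/q[2]
    return np.array([c["cx"]+c["fx"]*x,c["cy"]+c["fy"]*y])
def crop(f,x0,y0,x1,y1,k,name):
    im=cv2.resize(f[y0:y1,x0:x1,::-1],None,fx=k,fy=k,interpolation=cv2.INTER_CUBIC)
    im=cv2.convertScaleAbs(im,alpha=1.5,beta=15)
    s=10 if k>=6 else 20
    for x in range((x0//s+1)*s,x1,s):
        cv2.line(im,((x-x0)*k,0),((x-x0)*k,6),(0,255,255),1);cv2.putText(im,str(x),((x-x0)*k+1,16),0,.38,(0,0,255),1)
    for y in range((y0//s+1)*s,y1,s):
        cv2.line(im,(0,(y-y0)*k),(6,(y-y0)*k),(0,255,255),1);cv2.putText(im,str(y),(8,(y-y0)*k+4),0,.38,(0,0,255),1)
    cv2.imwrite("pics/"+name,im)
E
python3 - <<'E'
from h import *
c=manip.camera("scene")["frame"];t=manip.camera("top")["frame"]
crop(c,172,190,282,282,7,"s_ch.png");crop(t,245,150,345,225,8,"t_ch.png");crop(c,265,140,365,240,6,"s_hk.png");crop(t,175,145,260,225,7,"t_hk.png")
E
```

```text
(no output)
```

View pics/s_ch.png

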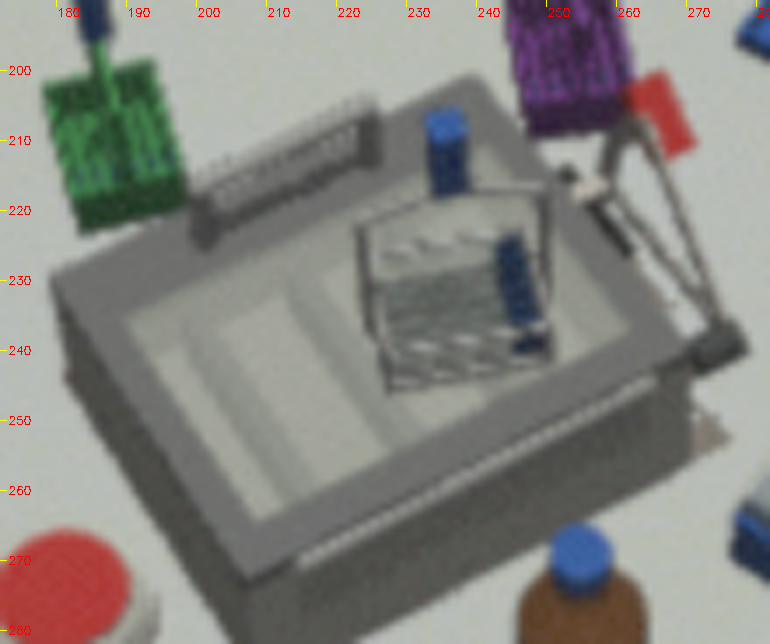

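View pics/t_ch.png

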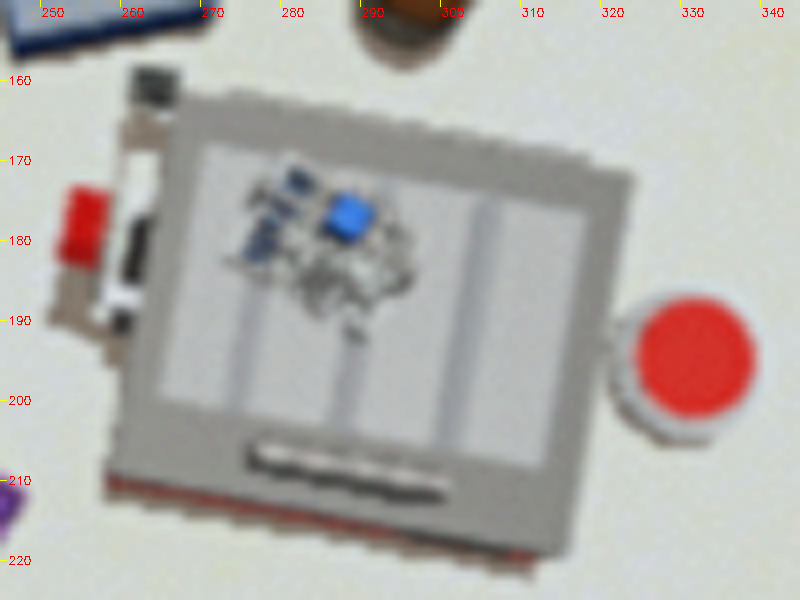

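View pics/s_hk.png

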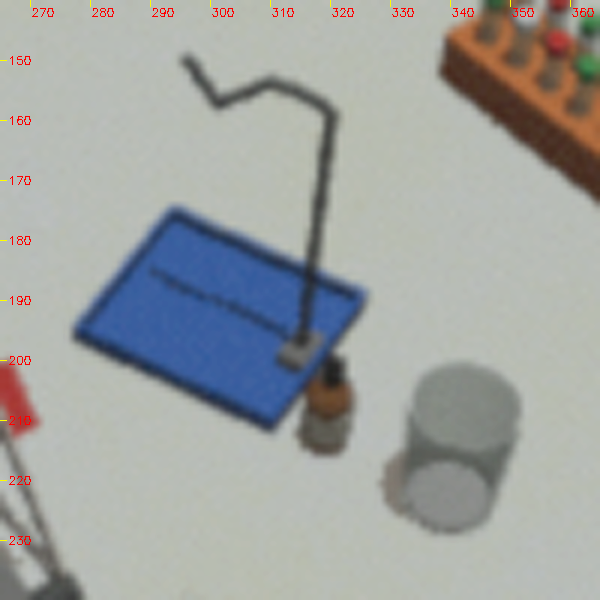

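View pics/t_hk.png

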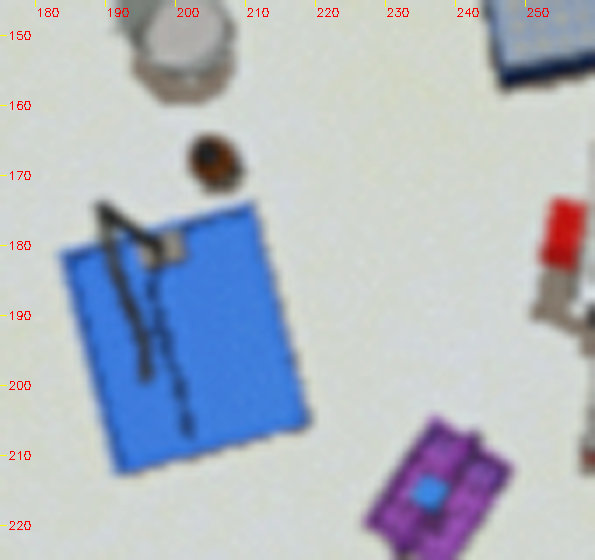

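Run:
```python
from h import *
c=manip.camera("scene");t=manip.camera("top")
def T(n,a,b):
    p,e=tri([ray(c,*a),ray(t,*b)]);print(n,p.round(1),np.round(e,1));return p
# crop k offsets already in full px
T("post top",(235.3,207.5),(286.5,177))
T("tray1",(292.5,175),(192,212.5));
T("tray far-left",(324.5,189.),(183.5,181))
T("tray FR",(309,212),(210.3,174))
T("tray NR",(276.8,196),(218,205.5))
T("hook tip",(294.5,149.5),(195,199.5))
T("hook elbow",(318.8,158),(188.5,175))
T("handle end L(+y?)",(224.5,204.5),(275,208))
T("handle end R",(200,220.5),(300,212.5))
T("pointer pivot dark block",(273,239),(263,161))
for n,p in [("lid nl",(259,211)),("lid nr",(314.5,220)),("lid fr",(322,172)),("lid fl",(267,162))]: print(n,atz(ray(t,*p),105).round(1))
for n,p in [("lid nl",(237.5,200.5)),("lid nr",(179,230)),("lid fr",(206,270.5)),("lid fl",(270,238))]: print(n,atz(ray(c,*p),105).round(1))
```

```text
post top [ 614.3 -160.9  260.7] [2.1 2.1]
tray1 [483.7 244.9  14.8] [0.7 0.7]
tray far-left [625.4 283.6  16.7] [0.4 0.4]
tray FR [658.2 163.2   3.1] [1.7 1.7]
tray NR [514.9 128.    2.9] [0.7 0.7]
hook tip [530.  196.9 224. ] [1.1 1.1]
hook elbow [626.  222.1 232.9] [0.8 0.8]
handle end L(+y?) [ 500.  -121.9  142.1] [0.3 0.3]
handle end R [ 483.5 -225.6  124.8] [3.4 3.4]
pointer pivot dark block [703.3 -74.8  96.8] [1.4 1.4]
lid nl [488.1 -56.2 105. ]
lid nr [ 449.9 -292.5  105. ]
lid fr [ 655.5 -326.6  105. ]
lid fl [698.6 -90.6 105. ]
lid nl [493.2 -56.1 105. ]
lid nr [ 455.6 -295.1  105. ]
lid fr [ 648.9 -328.9  105. ]
lid fl [696.5 -84.8 105. ]
```

The crop confirms the steel rack: its blue post is at top-camera pixel (286.5,177), and it stands on the lid. The measurements hold together:
- The post top comes out at z≈261, against 265 expected.
- The tray is about 147 mm long, with stand yaw ≈0.26.
- The chamber yaw is ≈-0.16.

Next I'll refine with the wrist camera.

```bash
cat >> h.py <<'E'
def down(yaw): # tool y axis direction (jaw) at angle yaw+pi/2 in world -> tool x at yaw
    # tool z down; tool y = direction (−sin yaw.. )
    y=np.array([-np.sin(yaw),np.cos(yaw),0]);z=np.array([0,0,-1.]);x=np.cross(y,z)
    q=R.from_matrix(np.c_[x,y,z]).as_quat();return [q[3],q[0],q[1],q[2]]
E
python3 - <<'E'
from h import *
c=manip.camera("wrist");s=manip.sense()
Tm=c["camera_from_world"];o=-Tm[:3,:3].T@Tm[:3,3]
q=s["orientation"];Rt=R.from_quat([q[1],q[2],q[3],q[0]]).as_matrix()
print("cam in tool",Rt.T@(o-s["ee_pos"]),"\naxes in tool\n",(Rt.T@Tm[:3,:3].T).round(3)); print("tool axes",Rt.round(3))
for yaw in [0.26,0.26+np.pi,-.16,-.16+np.pi]:
    for p in [(580,-150,345),(550,200,350)]:
        print(yaw,p,manip.inverse_kinematics(p,down(yaw)))
E
```

```text
cam in tool [  82.92421131    0.81406646 -152.16990703] 
axes in tool
 [[ 0.001 -0.956 -0.295]
 [ 1.     0.001 -0.002]
 [ 0.002 -0.295  0.956]]
tool axes [[-0.955  0.296 -0.   ]
 [ 0.296  0.955 -0.   ]
 [ 0.    -0.    -1.   ]]
0.26 (580, -150, 345) [-2.95653596e-01 -5.65793002e-02  1.43805042e+00 -4.44089210e-16
  1.76012153e+00 -2.12644992e+00]
0.26 (550, 200, 350) [ 3.05184964e-01 -8.59799072e-02  1.45790106e+00 -4.44089210e-16
  1.76967150e+00 -1.52561136e+00]
3.401592653589793 (580, -150, 345) [-2.95653596e-01 -5.65793002e-02  1.43805042e+00 -4.44089210e-16
  1.76012153e+00  1.01514273e+00]
3.401592653589793 (550, 200, 350) [ 3.05184964e-01 -8.59799072e-02  1.45790106e+00 -4.44089210e-16
  1.76967150e+00  1.61598129e+00]
-0.16 (580, -150, 345) [-2.95653596e-01 -5.65793002e-02  1.43805042e+00 -4.44089210e-16
  1.76012153e+00 -1.70644992e+00]
-0.16 (550, 200, 350) [ 3.05184964e-01 -8.59799072e-02  1.45790106e+00 -4.44089210e-16
  1.76967150e+00 -1.10561136e+00]
2.981592653589793 (580, -150, 345) [-2.95653596e-01 -5.65793002e-02  1.43805042e+00 -4.44089210e-16
  1.76012153e+00  1.43514273e+00]
2.981592653589793 (550, 200, 350) [ 3.05184964e-01 -8.59799072e-02  1.45790106e+00 -4.44089210e-16
  1.76967150e+00  2.03598129e+00]
```

Run:
```python
from h import *
import pickle
manip.move_linear([200,600,350],speed=200)
manip.move_pose([450,40,380],down(0.05))
c=manip.camera("wrist");pickle.dump(c,open("wA.pkl","wb"))
cv2.imwrite("pics/wA.png",cv2.resize(c["frame"][:,:,::-1],(800,600),interpolation=cv2.INTER_CUBIC))
s=manip.sense();print(s["clock"],s["ee_pos"],s["joints"])
```

```text
3.425 [450.08756899  40.5031169  379.88465635] [ 3.32385241e-02 -3.69444471e-01  1.64605697e+00  8.42660727e-05
  1.86523172e+00 -1.58825866e+00]
```

View pics/wA.png

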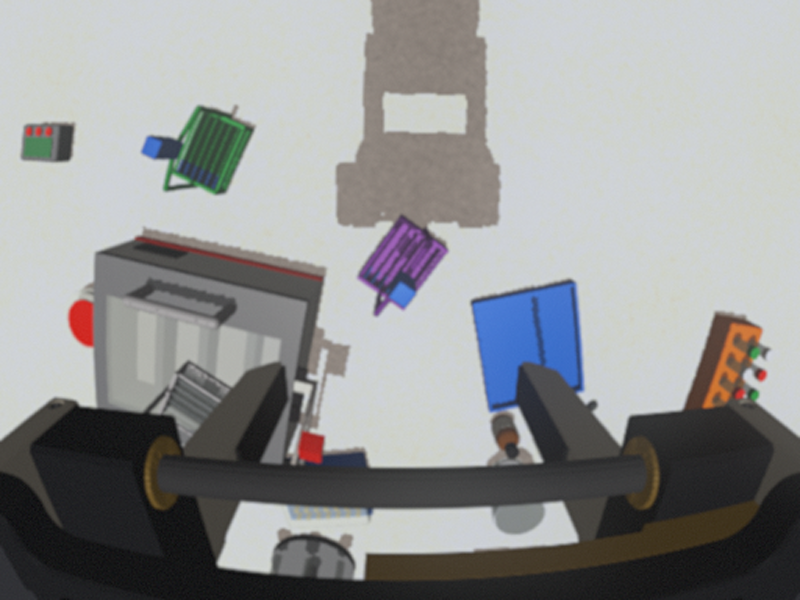

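The view shows the tray, chamber, lid bar and red band, but the gripper's fingers hide the hook and the rack's post. I'll turn the camera to the far side.

Run:
```python
from h import *
import pickle
for n,p in [("B",[450,10,400]),("C",[470,-120,360])]:
    manip.move_pose(p,down(np.pi))
    c=manip.camera("wrist");pickle.dump(c,open(f"w{n}.pkl","wb"))
    cv2.imwrite(f"pics/w{n}.png",cv2.resize(c["frame"][:,:,::-1],(800,600),interpolation=cv2.INTER_CUBIC))
s=manip.sense();print(s["clock"],s["ee_pos"],s["joints"])
```

```text
6.7667 [ 470.02583525 -119.69201896  360.36751359] [-3.02073108e-01 -3.03010668e-01  1.62739295e+00  2.15063825e-04
  1.81684295e+00  1.26875823e+00]
```

View pics/wB.png

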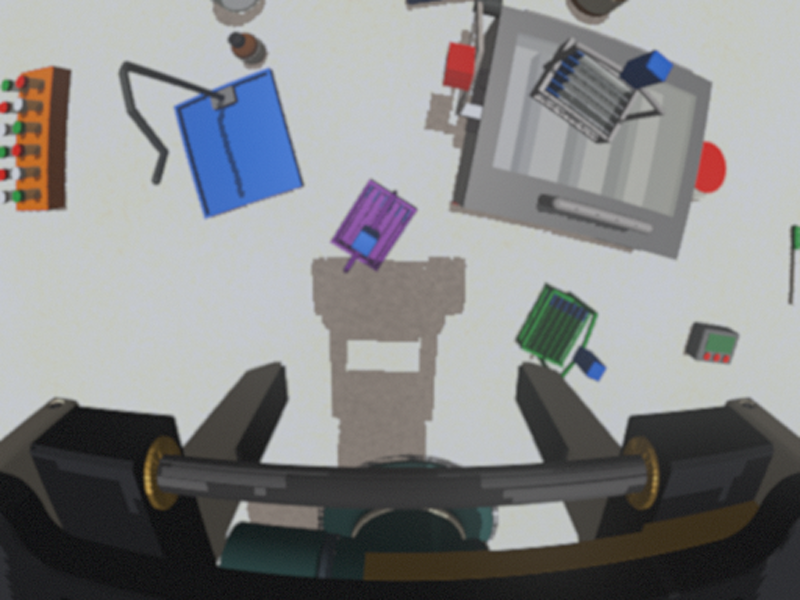

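View pics/wC.png

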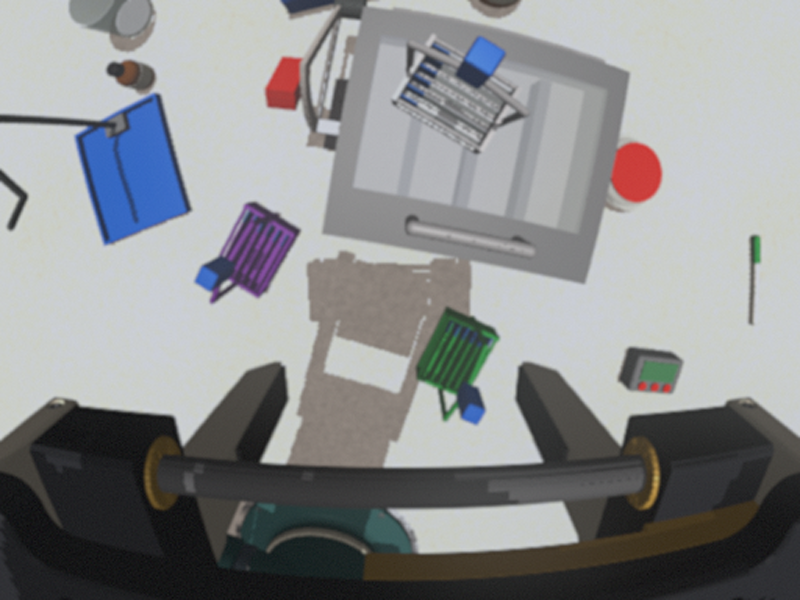

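Both views show the rack (post B≈(645,68), C≈(483,60)), hook tip and V, the lid bar and the red band. I'll enlarge these.

Run:
```python
from h import *
import pickle
B=pickle.load(open("wB.pkl","rb"))["frame"];C=pickle.load(open("wC.pkl","rb"))["frame"]
crop(B,330,15,440,105,7,"B_r.png");crop(C,245,15,355,105,7,"C_r.png")
crop(B,70,30,200,145,5,"B_h.png");crop(C,0,50,130,165,5,"C_h.png")
crop(B,280,0,460,175,4,"B_c.png");crop(C,165,0,415,190,3,"C_c.png")
```

```text
(no output)
```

View pics/B_r.png

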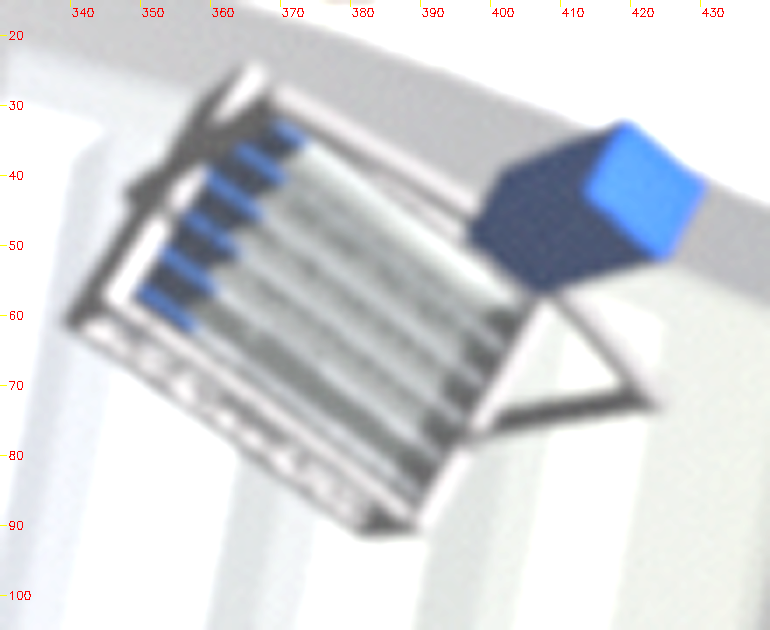

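View pics/C_r.png

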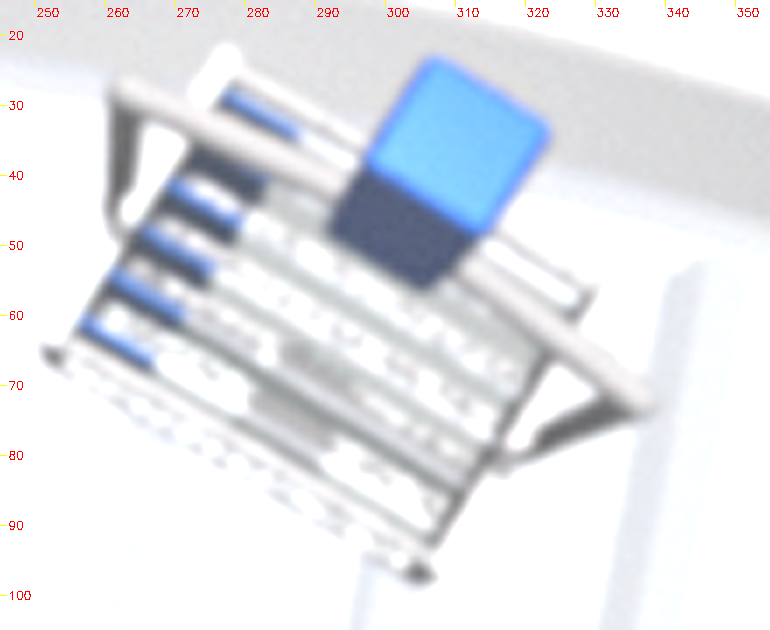

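View pics/B_h.png

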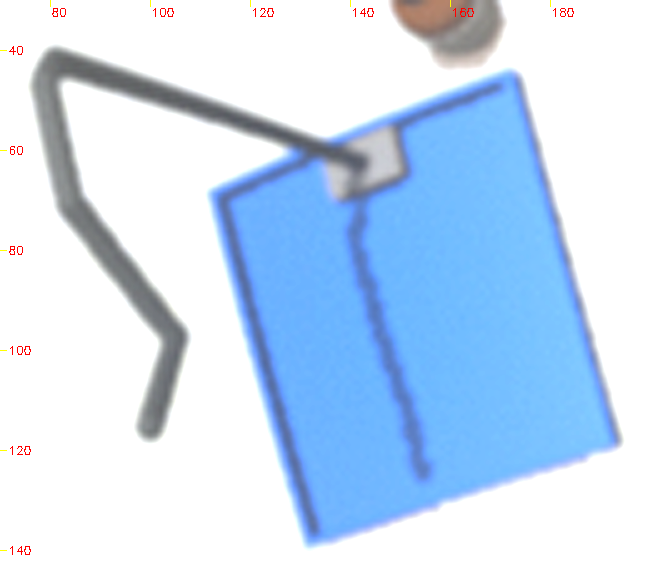

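View pics/C_h.png

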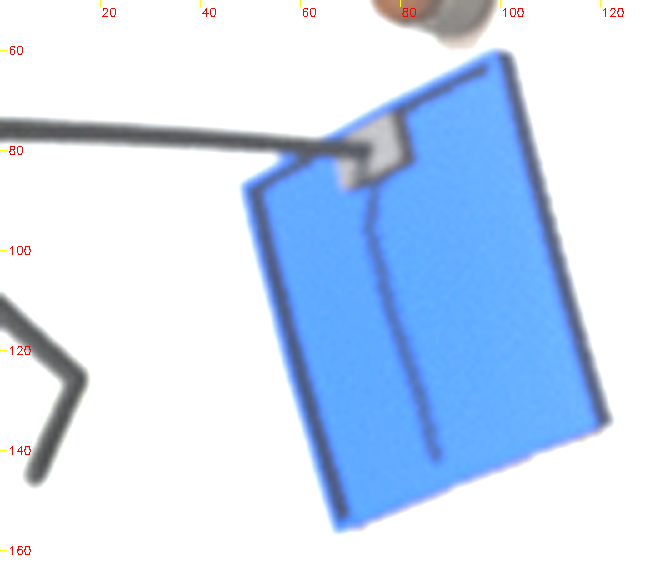

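View pics/B_c.png

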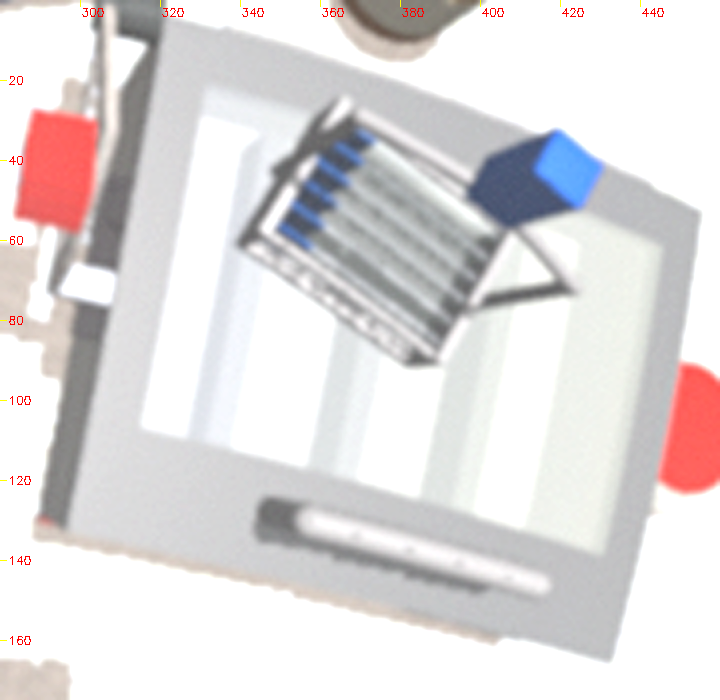

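View pics/C_c.png

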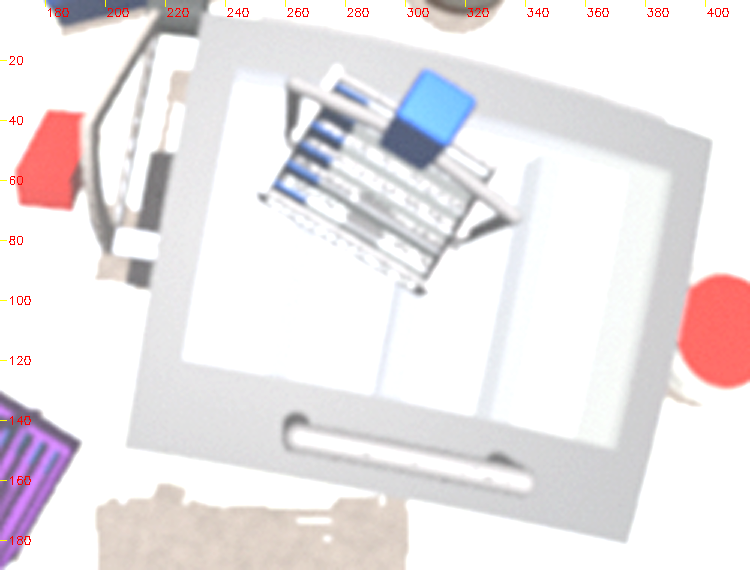

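Run:
```python
from h import *
import pickle
B=pickle.load(open("wB.pkl","rb"));C=pickle.load(open("wC.pkl","rb"))
def px(x0,y0,k,p): return x0+(p[0]+.5)/k-.5,y0+(p[1]+.5)/k-.5
def T(n,a,b):
    p,e=tri([ray(B,*a,True),ray(C,*b,True)]);print(n,p.round(1),np.round(e,1));return p
b=lambda p:px(330,15,7,p); c=lambda p:px(245,15,7,p)
T("post top",b((644.5,189)),c((458.5,145)))
for z in (265,):
  for f,F,pts in ((b,B,[(625,122),(706,187),(662,260),(585,187)]),(c,C,[(435,57),(549,133),(482,232),(368,158)])):
    P=[atz(ray(F,*f(p),True),z)[:2] for p in pts];P=np.array(P)
    print(z,P.mean(0).round(1),"edges",[ (np.linalg.norm(P[(i+1)%4]-P[i]).round(1),np.degrees(np.arctan2(*(P[(i+1)%4]-P[i])[::-1])).round(1)) for i in range(4)])
P=np.array([atz(ray(C,*c(p),True),100) +0 for p in []])
e1=atz(ray(C,*c((115,85)),True),203);e2=atz(ray(C,*c((648,410)),True),203);print("bar",e1.round(1),e2.round(1),np.linalg.norm(e1-e2),np.degrees(np.arctan2(*(e1-e2)[:2][::-1])))
bh=lambda p:px(70,30,5,p); ch=lambda p:px(0,50,5,p)
t=T("tip",bh((150,432)),ch((36,476))); v=T("V",bh((179,337)),ch((79,378)))
print("hook yaw est")
for n,F,f,pts in (("B",B,bh,[(310,545),(215,192),(517,73),(620,442)]),("C",C,ch,[(338,530),(248,185),(507,52),(610,422)])):
    P=np.array([atz(ray(F,*f(p),True),16)[:2] for p in pts]);print(n,P.round(1).tolist(),P.mean(0).round(1),[np.degrees(np.arctan2(*(P[(i+1)%4]-P[i])[::-1])).round(1) for i in range(4)])
bc=lambda p:px(280,0,4,p); cc=lambda p:px(165,0,3,p)
a=T("barL",bc((270,512)),cc((293,434)));d=T("barR",bc((545,583)),cc((530,485)));print((a+d)/2,np.linalg.norm(a-d),np.degrees(np.arctan2(*(a-d)[:2][::-1]))-90)
```

```text
post top [ 616.1 -164.1  263.6] [0.1 0.1]
265 [ 615.8 -163.4] edges [(np.float64(16.7), np.float64(-117.7)), (np.float64(16.1), np.float64(147.2)), (np.float64(16.6), np.float64(56.0)), (np.float64(14.3), np.float64(-32.6))]
265 [ 615.8 -163.9] edges [(np.float64(16.3), np.float64(-122.8)), (np.float64(15.6), np.float64(147.9)), (np.float64(16.0), np.float64(57.8)), (np.float64(15.7), np.float64(-31.2))]
bar [ 639.3 -124.4  203. ] [ 592.1 -203.8  203. ] 92.32841033280263 59.29557184012303
tip [533.2 199.3 222.9] [0.3 0.3]
V [556.8 203.2 198.4] [0. 0.]
hook yaw est
B [[484.0, 248.9], [624.8, 285.1], [657.0, 161.9], [516.9, 124.2]] [570.7 205. ] [np.float64(14.4), np.float64(-75.3), np.float64(-164.9), np.float64(104.8)]
C [[484.3, 248.3], [624.7, 283.2], [656.6, 158.5], [517.2, 120.3]] [570.7 202.6] [np.float64(13.9), np.float64(-75.6), np.float64(-164.7), np.float64(104.4)]
barL [ 505.3 -127.3  112.1] [1.9 1.9]
barR [ 489.6 -225.9  154.3] [0.7 0.7]
[ 497.4876982  -176.57343984  133.20278239] 108.41858579285456 -9.056409092819521
```

The post top triangulates to (616,-164,264), against an expected z of 265, and the rack's y axis lies at about 58°. The hook V is at (557,203,198) and its tip at z=223, which agrees with the text. Now the grasp.

Run:
```python
from h import *
import pickle
C=pickle.load(open("wC.pkl","rb"));print("purple",atz(ray(C,173,165,True),30))
yaw=np.pi-0.5585
manip.move_pose([616,-164,330],down(yaw))
manip.move_linear([616,-164,242],speed=100)
s=manip.sense();print(s["clock"],s["ee_pos"],s["contact_force"],s["joints"])
manip.grip(10)
s=manip.sense();print(s["clock"],s["ee_pos"],s["contact_force"],s["finger_gap"])
c=manip.camera("scene");crop(c["frame"],172,150,300,262,6,"grasp_s.png")
c=manip.camera("wrist");cv2.imwrite("pics/grasp_w.png",cv2.resize(c["frame"][:,:,::-1],(800,600)))
```

```text
purple [460.69590982  21.41320006  30.        ]
8.4667 [ 616.23788371 -164.06550636  242.79309674] [-0.79110466  0.13951661  1.1591023 ] [-3.00209691e-01  3.21074670e-02  1.51376031e+00  2.28811391e-05
  1.59468325e+00  1.82906530e+00]
9.6167 [ 615.98857082 -164.02466881  241.92340606] [ 0.8427622 -0.9479084 -1.0222725] 18.0239002114816
```

View pics/grasp_s.png

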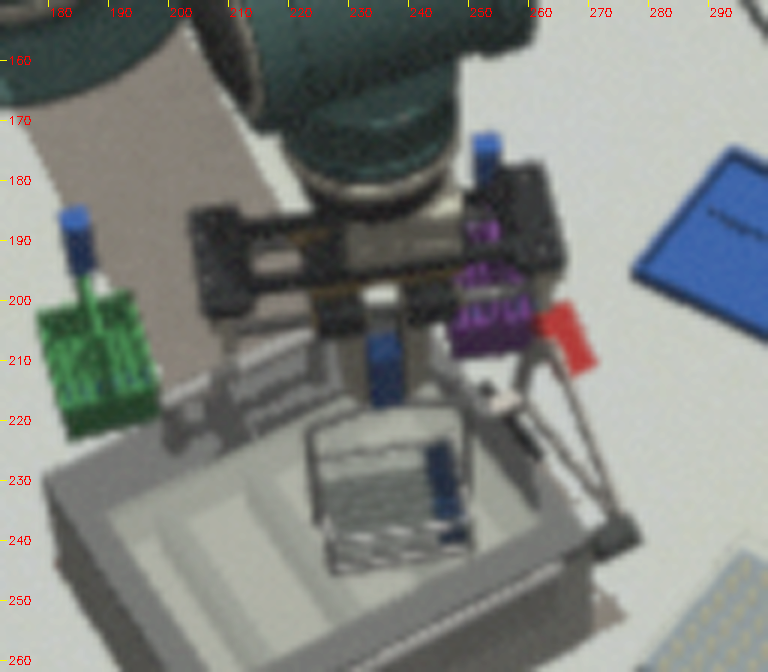

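View pics/grasp_w.png

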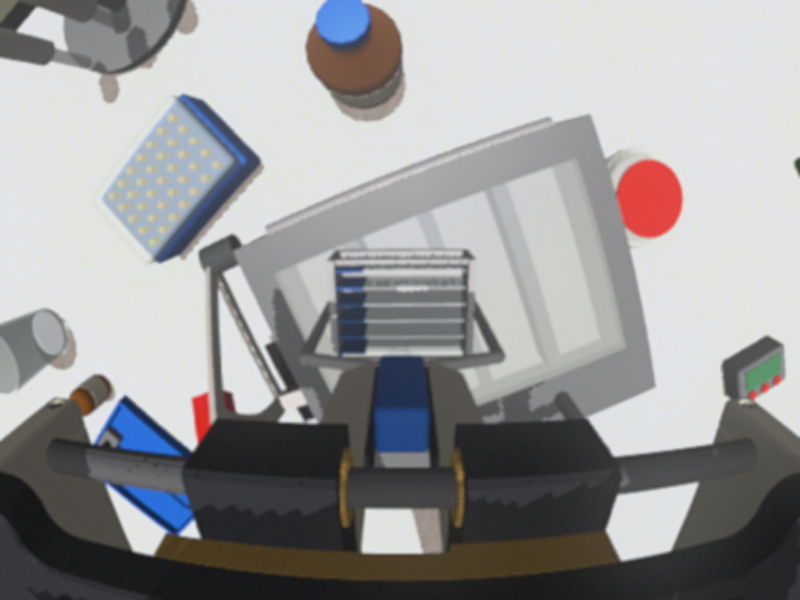

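Finger gap 18.0 mm (the post is 18), and the wrist view shows the post centred with the rack square between the fingers. Next: lift it, carry it to the -x side of the hook, and re-measure the hook.

Run:
```python
from h import *
import pickle
manip.move_linear([616,-164,400],speed=120)
s=manip.sense();print(s["clock"],s["ee_pos"],s["contact_force"],s["finger_gap"])
yaw=np.pi+0.255; u=np.array([np.cos(.255),np.sin(.255)]);c0=np.array([570.7,203.5])
p=c0-125*u
manip.move_pose([*p,400],down(yaw))
for n,z in (("D",390),("E",300)):
    manip.move_linear([*p,z],speed=120)
    c=manip.camera("wrist");pickle.dump(c,open(f"w{n}.pkl","wb"));cv2.imwrite(f"pics/w{n}.png",cv2.resize(c["frame"][:,:,::-1],(800,600)))
s=manip.sense();print(s["clock"],s["ee_pos"],s["contact_force"],s["finger_gap"],s["joints"])
```

```text
11.1833 [ 615.95325824 -163.99148181  399.16310656] [ 0.20526045 -0.1999291  -1.5825225 ] 17.775473990256522
13.8333 [449.96104218 172.05357663 301.01237315] [-0.49174241 -0.53018153 -2.31699239] 17.858518088481194 [ 3.12265107e-01 -3.20333785e-01  1.73594456e+00 -5.92171925e-06
  1.72465339e+00  1.62802420e+00]
```

View pics/wD.png

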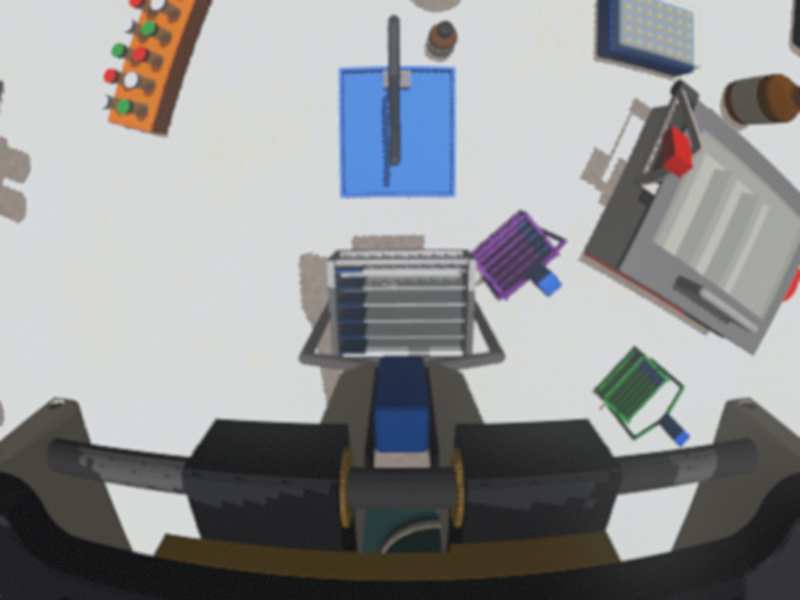

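View pics/wE.png

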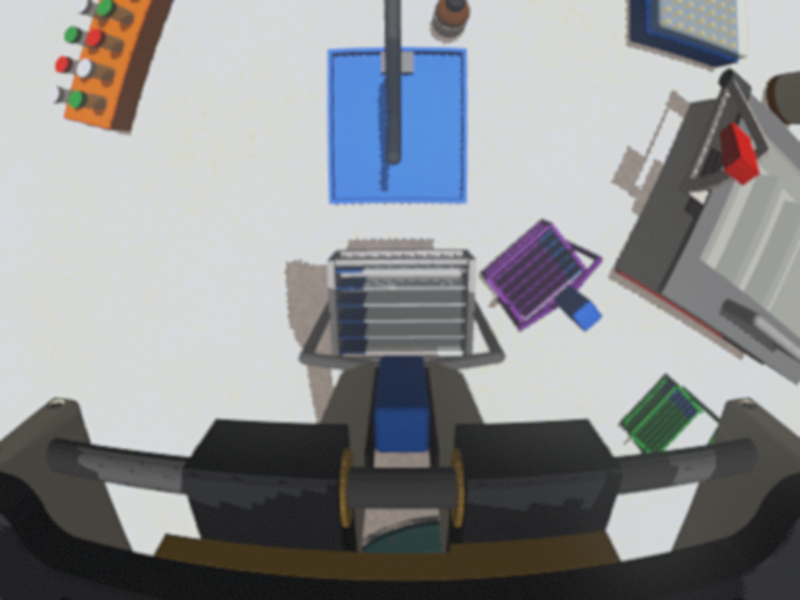

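Run:
```python
from h import *
import pickle
for n in "DE":
    c=pickle.load(open(f"w{n}.pkl","rb"));crop(c["frame"],205,0,305,135,6 if 0 else 5,f"{n}_h.png")
```

```text
(no output)
```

View pics/D_h.png

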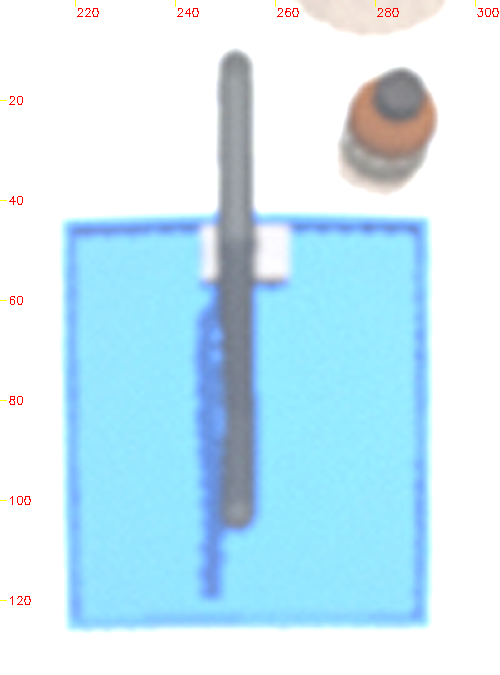

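View pics/E_h.png

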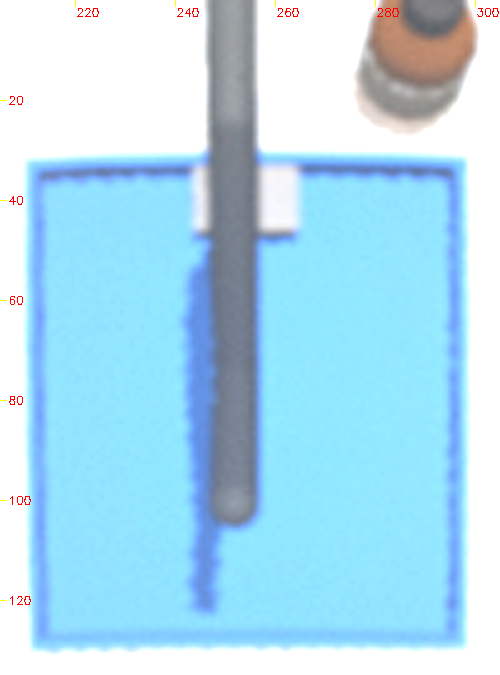

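Run:
```python
from h import *
import pickle
D=pickle.load(open("wD.pkl","rb"));E=pickle.load(open("wE.pkl","rb"))
f=lambda p:(205+(p[0]+.5)/5-.5,(p[1]+.5)/5-.5)
u=np.array([np.cos(.255),np.sin(.255)]);n=np.array([-u[1],u[0]]);c0=np.array([570.7,203.5])
def st(p): d=p[:2]-c0;return (d@u).round(1),(d@n).round(1)
p,e=tri([ray(D,*f((236,512)),True),ray(E,*f((234,505)),True)]);print("tip",p,e,st(p))
for F,pts,z in ((D,[(236,512)],224),(E,[(234,505)],224),(D,[(236,62)],235),(D,[(68,222),(426,222),(426,624),(72,624)],16),(E,[(31,162),(464,162),(463,645),(36,645)],16)):
    P=np.mean([atz(ray(F,*f(q),True),z) for q in pts],0);print(z,P.round(1),st(P))
```

```text
tip [535.70985633 200.26101063 162.93280633] [np.float64(0.0666656609099839), np.float64(0.06666566090988654)] (np.float64(-34.7), np.float64(5.7))
224 [534.8 199.2 224. ] (np.float64(-35.9), np.float64(4.9))
224 [534.4 198.8 224. ] (np.float64(-36.3), np.float64(4.6))
235 [627.8 223.2 235. ] (np.float64(60.2), np.float64(4.7))
16 [571.1 207.5  16. ] (np.float64(1.4), np.float64(3.8))
16 [571.2 207.7  16. ] (np.float64(1.6), np.float64(3.9))
```

```bash
cat >> h.py <<'E'
u=np.array([np.cos(.255),np.sin(.255)]);n=np.array([-u[1],u[0]]);c0=np.array([570.7,203.5])
def stp(x,y=4.4): return c0+x*u+y*n
E
python3 - <<'E'
from h import *
manip.move_linear([*stp(-125),272],speed=120)
manip.move_linear([*stp(-60),272],speed=100)
s=manip.sense();print(s["clock"],s["ee_pos"],s["contact_force"])
for nme in ("scene","wrist"):
    c=manip.camera(nme)
    if nme=="scene":crop(c["frame"],240,110,340,220,6,"app_s.png")
    else:cv2.imwrite("pics/app_w.png",cv2.resize(c["frame"][:,:,::-1],(800,600)))
E
```

```text
15.0167 [511.29290803 192.56153497 272.09798433] [ 0.46191121  0.07261755 -2.17123221]
```

View pics/app_s.png

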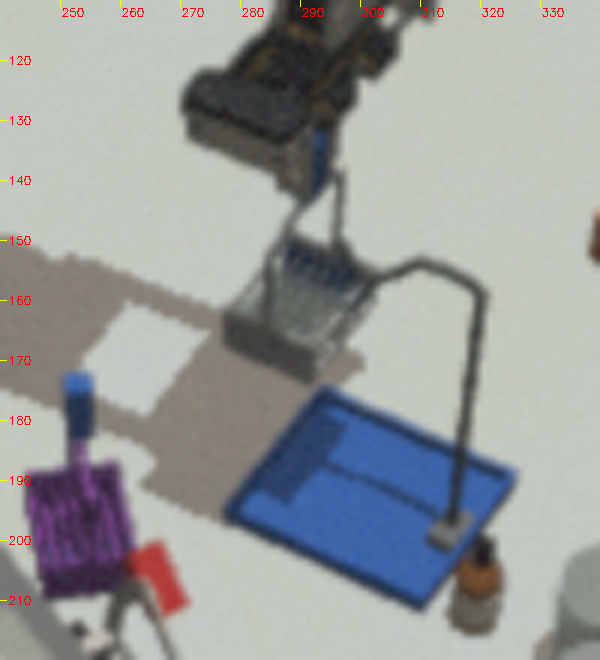

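View pics/app_w.png

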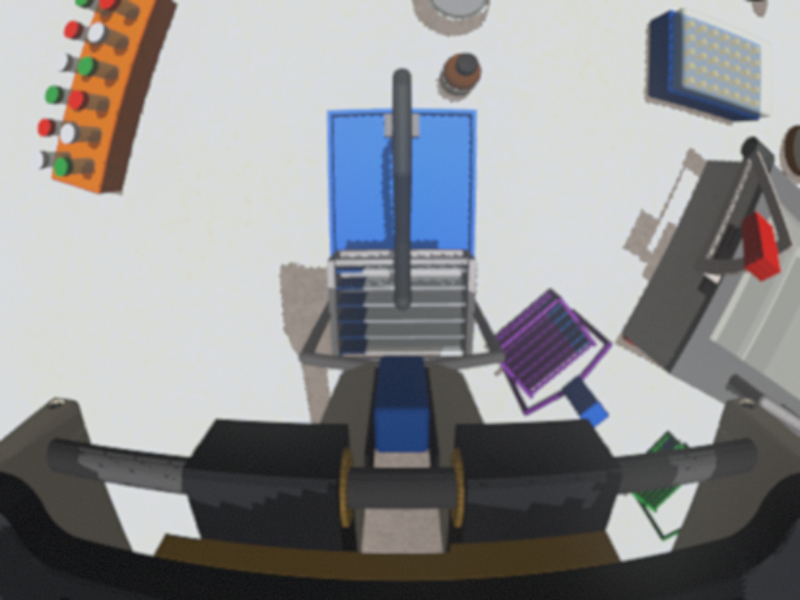

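The wire (column 402) is in line with the post (column 403), and the hook tip sits above the slides and below the bar. I'll go in and lower it.

Run:
```python
from h import *
manip.move_linear([*stp(-14),272],speed=60)
s=manip.sense();print(s["clock"],s["ee_pos"],s["contact_force"])
manip.move_linear([*stp(-14),235],speed=60)
f0=s["contact_force"]
z=235
while z>227:
    s=manip.sense();print(round(s["clock"],2),s["ee_pos"].round(1),s["contact_force"].round(2))
    if s["contact_force"][2]-f0[2]>2.5: break
    z-=1;manip.move_linear([*stp(-14),z],speed=20)
for nme in ("scene","wrist"):
    c=manip.camera(nme)
    if nme=="scene":crop(c["frame"],240,110,340,220,6,"low_s.png")
    else:cv2.imwrite("pics/low_w.png",cv2.resize(c["frame"][:,:,::-1],(800,600)))
```

```text
16.0333 [555.92644459 204.20122158 271.99044493] [ 0.01663256 -0.08127222 -1.64112668]
16.8 [556.5 204.3 235. ] [5.1  0.7  1.26]
```

View pics/low_s.png

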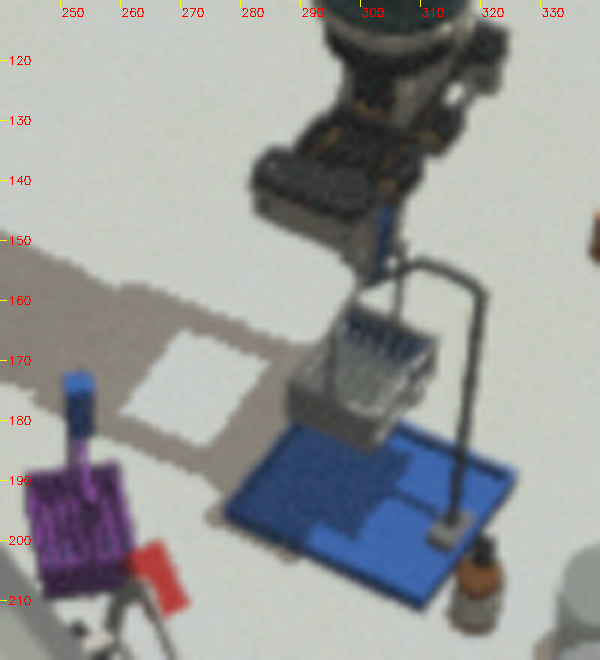

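View pics/low_w.png

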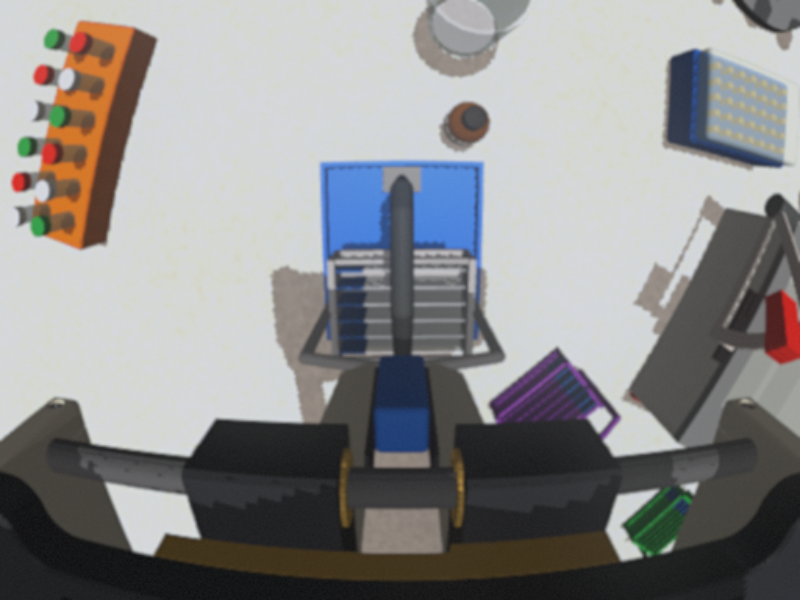

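The bar has touched the tip-side flank of the V (force +x), so I'll shift a little in +x and continue down.

Run:
```python
from h import *
x=-12.;z=235
manip.move_linear([*stp(x),z],speed=20)
for i in range(12):
    manip.hold(.1)
    s=manip.sense();f=s["contact_force"];fx=f[:2]@u;print(round(s["clock"],2),x,z,s["ee_pos"].round(1),f.round(2),fx.round(2))
    if f[2]>2.2 and abs(fx)<2.5: break
    if fx>2: x+=1.0
    elif fx<-2: x-=1.0
    else: z-=1.2
    if z<228: break
    manip.move_linear([*stp(x),z],speed=20)
```

```text
17.25 -12.0 235 [557.4 204.6 234.8] [-5.68 -2.11  3.73] -6.02
17.6 -13.0 235 [556.9 204.5 235. ] [-0.82 -0.54  2.48] -0.93
```

Run:
```python
from h import *
manip.grip(50); 
s=manip.sense();print(s["clock"],s["finger_gap"],s["contact_force"])
manip.move_linear([*stp(-13),340],speed=120)
manip.hold(.3)
s=manip.sense();print(s["clock"],s["finger_gap"],s["contact_force"])
for nme in ("scene","top","wrist"):
    c=manip.camera(nme)
    if nme=="scene":crop(c["frame"],240,110,340,220,6,"rel_s.png")
    elif nme=="top": crop(c["frame"],160,140,260,225,6,"rel_t.png")
    else:cv2.imwrite("pics/rel_w.png",cv2.resize(c["frame"][:,:,::-1],(800,600)))
```

```text
18.3167 50.06665115308235 [-0.18215246  0.10830796 -0.74866711]
19.6417 50.07533391423498 [ 0.46677226 -0.77719383  0.26973872]
```

View pics/rel_s.png

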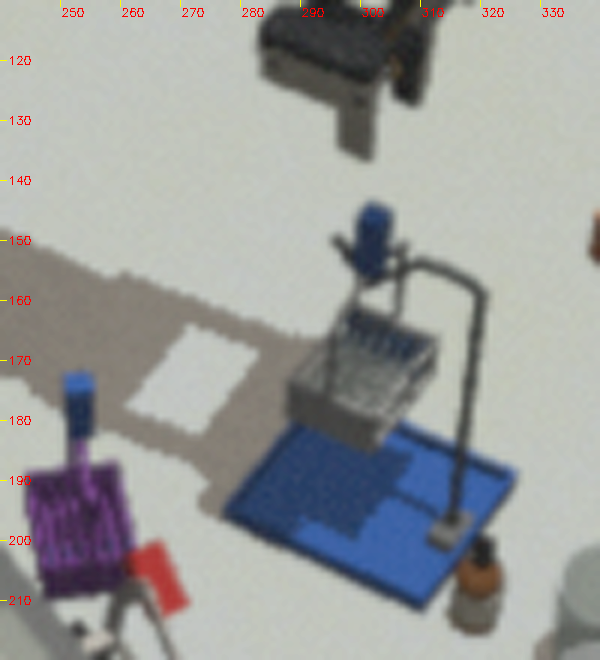

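View pics/rel_w.png

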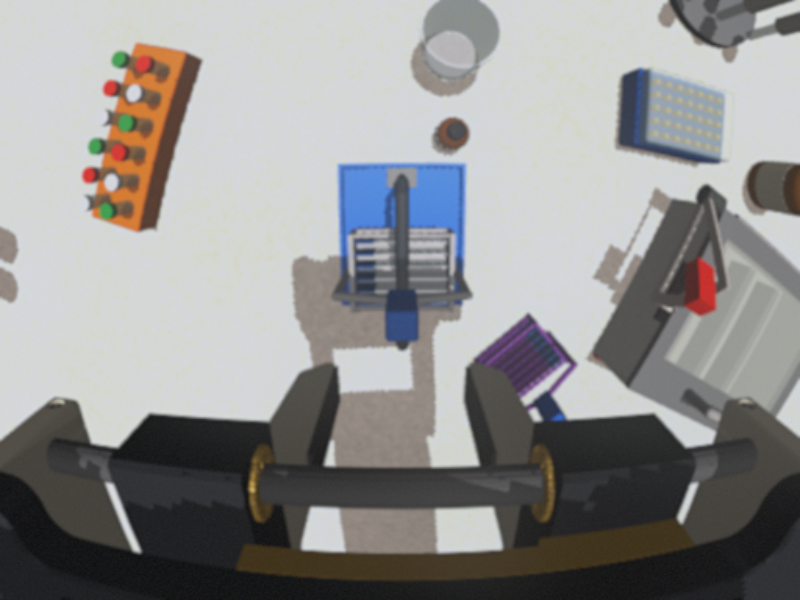

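The rack hangs upright in the V: the scene view shows the post at (301,150) above the hook, and the wrist view shows it square over the tray. Next I'll measure the bar, pointer and band up close, with the gripper in the lid-grip orientation.

Run:
```python
from h import *
import pickle
manip.move_linear([*stp(-30),390],speed=200)
yaw=-0.163-np.pi/2
for nm,p in (("F",[500,-270,370]),("G",[560,-200,370])):
    manip.move_pose(p,down(yaw))
    c=manip.camera("wrist");pickle.dump(c,open(f"w{nm}.pkl","wb"));cv2.imwrite(f"pics/w{nm}.png",cv2.resize(c["frame"][:,:,::-1],(800,600)))
s=manip.sense();print(s["clock"],s["ee_pos"],s["joints"])
```

```text
22.5083 [ 560.13663911 -199.57062419  369.94534849] [-3.85065704e-01 -6.18696136e-02  1.40310949e+00 -2.07546012e-04
  1.80050593e+00 -2.23116118e-01]
```

View pics/wF.png

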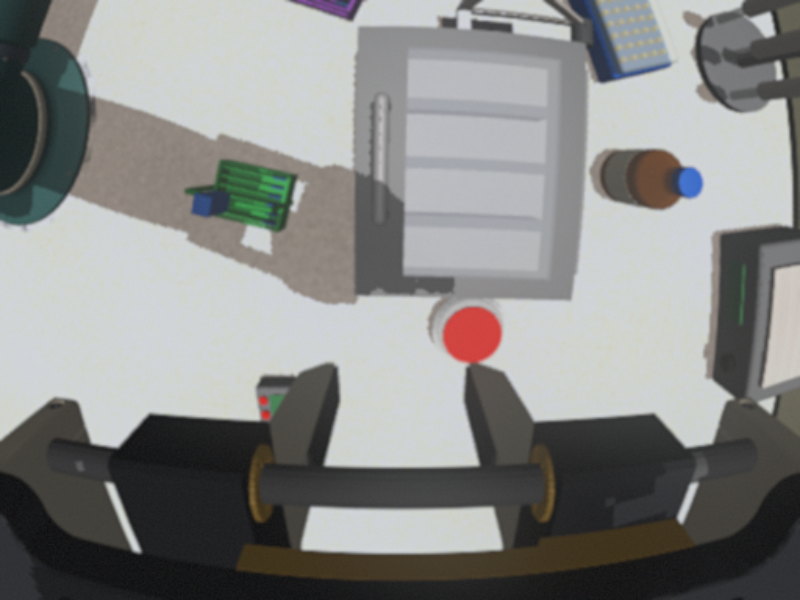

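View pics/wG.png

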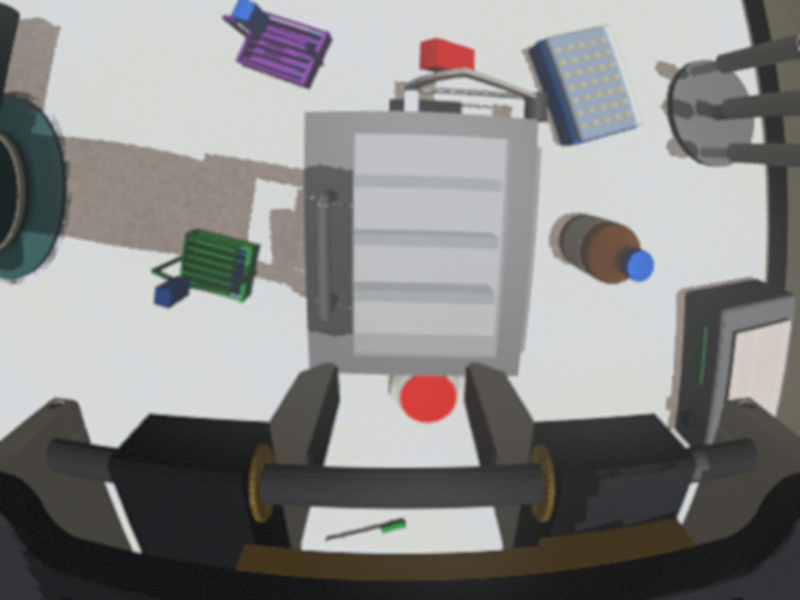

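Run:
```python
from h import *
import pickle
F=pickle.load(open("wF.pkl","rb"))["frame"];G=pickle.load(open("wG.pkl","rb"))["frame"]
crop(F,220,0,390,195,4,"F_c.png");crop(G,185,60,350,245,4,"G_c.png");crop(G,235,15,355,85,6,"G_b.png")
```

```text
(no output)
```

View pics/F_c.png

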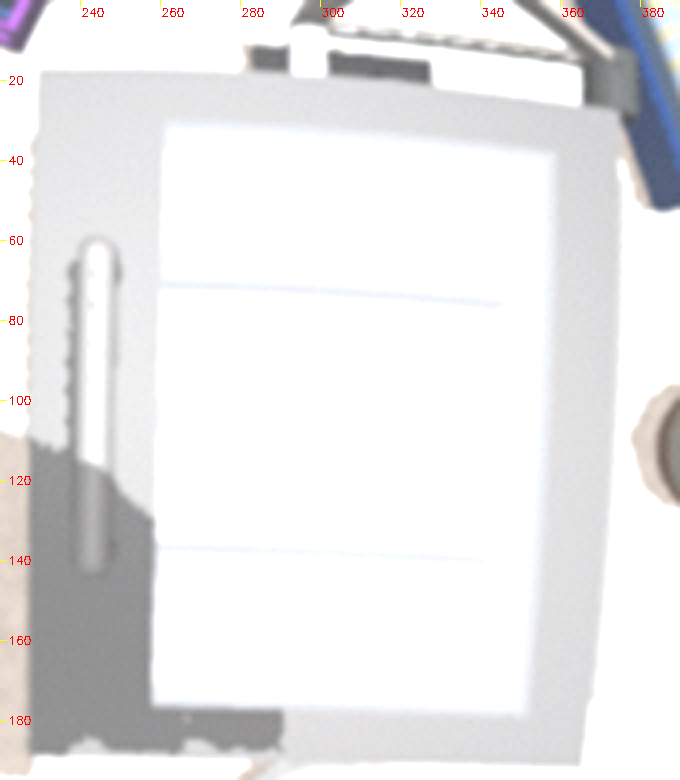

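View pics/G_c.png

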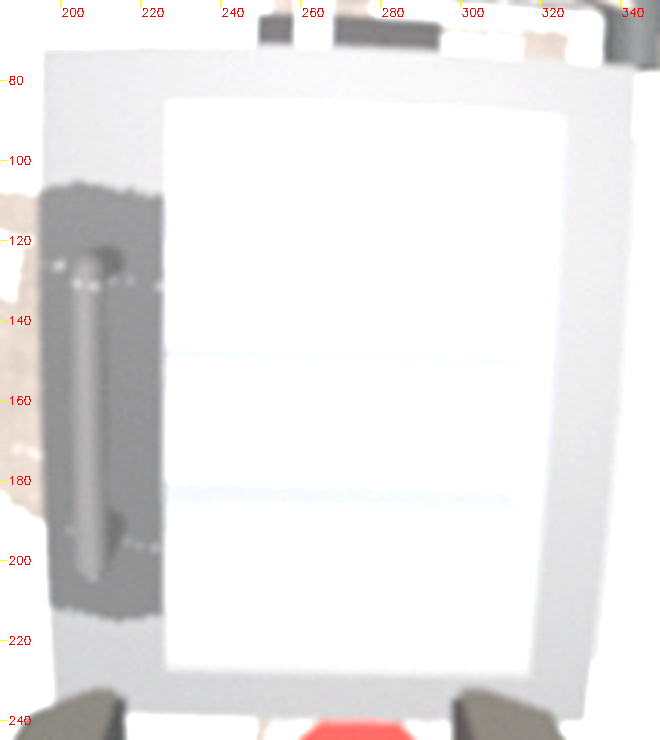

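View pics/G_b.png

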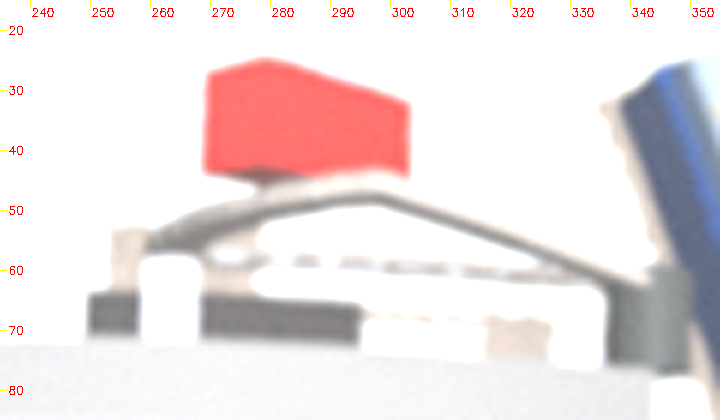

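Run:
```python
from h import *
import pickle
V={k:pickle.load(open(f"w{k}.pkl","rb")) for k in "ABCDEFG"}
px=lambda x0,y0,k,p:(x0+(p[0]+.5)/k-.5,y0+(p[1]+.5)/k-.5)
f=lambda p:px(220,0,4,p); g=lambda p:px(185,60,4,p)
def T(a,b,n):
    p,e=tri([ray(V["F"],*f(a),True),ray(V["G"],*g(b),True)]);print(n,p.round(1),np.round(e,1));return p
a=T((97,240),(88,258),"barN");b=T((92,570),(91,577),"barS");print((a+b)/2,np.linalg.norm(a-b),np.degrees(np.arctan2(*(a-b)[:2][::-1]))-90)
m=[T(p,q,n) for p,q,n in (((42,72),(45,52),"NL"),((617,115),(632,68),"FL"),((580,764),(583,718),"FR"))]
c1=px(220,0,4,(42,72))
L={"F":(f,[(42,72),(617,115),(580,764),(29,752)]),"G":(g,[(45,52),(632,68),(583,718),(57,712)])}
for k,(h,pts) in L.items():
    P=np.array([atz(ray(V[k],*h(q),True),105)[:2] for q in pts]);print(k,P.round(1).tolist(),P.mean(0).round(1))
    d1=P[0]-P[3];d2=P[1]-P[2];d3=P[1]-P[0];d4=P[2]-P[3]
    print([np.linalg.norm(d).round(1) for d in (d1,d2,d3,d4)],np.degrees([np.arctan2(d1[1],d1[0])-np.pi/2,np.arctan2(d2[1],d2[0])-np.pi/2,np.arctan2(d3[1],d3[0]),np.arctan2(d4[1],d4[0])]).round(1))
S=manip.camera("scene");Tp=manip.camera("top");pickle.dump(S,open("wS.pkl","wb"));pickle.dump(Tp,open("wT.pkl","wb"))
```

```text
barN [ 508.2 -125.1  152. ] [0.7 0.7]
barS [ 489.9 -226.2  157.3] [0.6 0.6]
[ 499.05041744 -175.64924665  154.64769603] 102.93139061293901 -10.270312213622674
NL [498.1 -51.3 104.6] [0. 0.]
FL [701.8 -87.8 103.2] [0.8 0.8]
FR [ 656.6 -330.7  105.1] [0.1 0.1]
F [[498.1, -51.4], [701.6, -88.7], [656.5, -330.6], [451.8, -293.0]] [ 577.  -190.9]
[np.float64(246.0), np.float64(246.1), np.float64(206.9), np.float64(208.1)] [-10.9 -10.6 -10.4 -10.4]
G [[498.2, -51.4], [700.6, -87.5], [656.6, -330.8], [453.0, -294.8]] [ 577.1 -191.1]
[np.float64(247.5), np.float64(247.3), np.float64(205.7), np.float64(206.8)] [-10.5 -10.3 -10.1 -10. ]
```

```bash
cat > band.py <<'E'
from h import *
import pickle
psi=-0.1815;cc=np.array([577.,-191.,0]);X=np.array([np.cos(psi),np.sin(psi),0]);Y=np.array([-np.sin(psi),np.cos(psi),0]);Z=np.array([0,0,1.])
hinge=cc+105*X+95*Z
def pol(r,a,y): return hinge-r*np.cos(a)*X+r*np.sin(a)*Z+y*Y
def red(im):
    f=im.astype(int);return ((f[:,:,0]>90)&(f[:,:,0]>2*f[:,:,1])&(f[:,:,0]>2*f[:,:,2])).astype(np.uint8)
E
python3 - <<'E'
from band import *
for k in "BCDFGEST":
    c=pickle.load(open(f"w{k}.pkl","rb"));fish=k not in "ST"
    m=red(c["frame"])if fish else ((c["frame"][:,:,0].astype(int)>70)&(c["frame"][:,:,0].astype(int)>2*c["frame"][:,:,1])).astype(np.uint8)
    n,l,st,ce=cv2.connectedComponentsWithStats(m)
    p=proj(c,pol(110,.58,150),fish)
    print(k,p.round(0),[(st[i].tolist(),ce[i].round(1).tolist()) for i in range(1,n) if st[i][4]>15 and np.linalg.norm(ce[i]-p)<40])
E
```

```text
B [299.  47.] [([285, 28, 19, 30, 447], [294.1, 41.7])]
C [194.  57.] [([171, 37, 21, 32, 502], [181.5, 53.5])]
D [432. 102.] [([424, 81, 19, 32, 356], [434.3, 98.1])]
F [320.  -9.] []
G [283.  47.] [([270, 25, 33, 19, 512], [284.9, 35.0])]
E [470. 104.] [([464, 78, 21, 40, 440], [474.9, 100.7])]
S [263. 210.] [([262, 201, 9, 11, 47], [265.8, 205.4])]
T [257. 180.] [([260, 169, 4, 9, 26], [261.5, 172.7]), ([232, 208, 9, 7, 23], [236.7, 210.6])]
```

```bash
cat > fit.py <<'E'
from band import *
from scipy.optimize import minimize,differential_evolution
views=[]
for k in "BCDEG":
    c=pickle.load(open(f"w{k}.pkl","rb"));m=red(c["frame"]);n,l,st,ce=cv2.connectedComponentsWithStats(m)
    p=proj(c,pol(120,.6,155),True);i=min([i for i in range(1,n) if st[i][4]>100],key=lambda i:np.linalg.norm(ce[i]-p))
    x,y,w,h,_=st[i];x0,y0=x-25,max(y-25,0);sub=(l==i).astype(np.float32)[y0:y+h+25,x0:x+w+25]
    views.append((c,x0,y0,cv2.resize(sub,None,fx=4,fy=4,interpolation=cv2.INTER_NEAREST)))
def cost(v,per=False):
    a,r1,r2,y1,y2,h=v;o=[]
    P=[pol(r,a+s*h,y) for r in (r1,r2) for s in (-1,0,1) for y in (y1,y2)]
    for c,x0,y0,M in views:
        q=np.array([(proj(c,p,True)-(x0,y0)+.5)*4-.5 for p in P],np.float32)
        hl=cv2.convexHull(q);im=np.zeros(M.shape,np.float32);cv2.fillConvexPoly(im,np.round(hl*16).astype(np.int32),1,cv2.LINE_AA,4)
        o.append(np.abs(im-M).sum()/M.sum())
    return o if per else np.mean(o)
r=differential_evolution(cost,[(.35,.8),(60,134),(110,160),(118,165),(125,190),(.03,.2)],seed=0,popsize=20,maxiter=150,tol=1e-6)
print(r.x.round(3),r.fun,np.round(cost(r.x,1),3))
r=differential_evolution(lambda v:cost([*v,.07]),[(.35,.8),(60,134),(110,160),(118,165),(125,190)],seed=1,popsize=20,maxiter=150,tol=1e-6)
print("h=.07",r.x.round(3),r.fun)
E
time python3 fit.py
```

```text
[7.18000e-01 9.80970e+01 1.38365e+02 1.52628e+02 1.68503e+02 6.30000e-02] 0.2327069342136383 [0.177 0.164 0.276 0.417 0.129]
h=.07 [  0.714  98.724 137.623 152.577 168.678] 0.23698532581329346
real	1m57.521s
user	1m57.315s
sys	0m0.143s
```

```bash
cat > ov.py <<'E'
import sys
from band import *
def overlay(keys,a,out,r1=98,r2=137,y1=152,y2=169,h=.07):
    ims=[]
    for k in keys:
        c=pickle.load(open(f"w{k}.pkl","rb"));fish=k not in "ST"
        P=np.array([[[proj(c,pol(r,a+s*h,y),fish) for y in (y1,y2)] for s in (-1,1)] for r in (r1,r2)])
        m=P.reshape(-1,2).mean(0);x0,y0=int(m[0]-22),max(int(m[1]-22),0);K=8
        im=cv2.convertScaleAbs(cv2.resize(c["frame"][y0:y0+45,x0:x0+45,::-1],None,fx=K,fy=K,interpolation=cv2.INTER_CUBIC),alpha=1.4)
        im=cv2.copyMakeBorder(im,0,max(0,360-im.shape[0]),0,max(0,360-im.shape[1]),cv2.BORDER_CONSTANT)
        q=lambda p:tuple(int(v) for v in (p-(x0,y0)+.5)*K)
        for i in np.ndindex(2,2,2):
            for d in range(3):
                j=list(i)
                if j[d]==0:
                    j[d]=1;cv2.line(im,q(P[i]),q(P[tuple(j)]),(0,255,0),1)
        cv2.putText(im,k,(5,20),0,.7,(255,0,255),2);ims.append(im)
    W=(len(ims)+1)//2;
    while len(ims)<2*W: ims.append(np.zeros_like(ims[0]))
    o=np.vstack([np.hstack(ims[:W]),np.hstack(ims[W:])]);o=cv2.resize(o,None,fx=min(1,800/o.shape[1]),fy=min(1,800/o.shape[1]));cv2.imwrite("pics/"+out,o)
E
python3 -c "
from ov import *
overlay('BCDEGS',.715,'ov1.png')"
```

```text
(no output)
```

View pics/ov1.png

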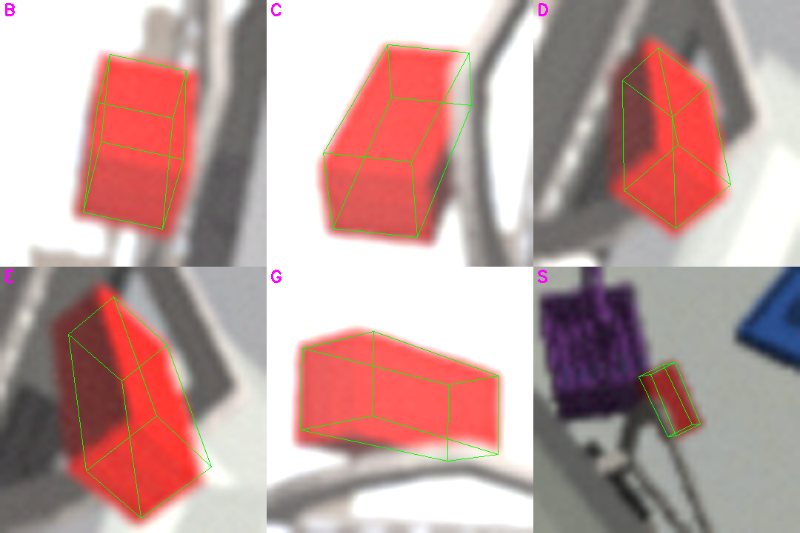

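```bash
cat > fit2.py <<'E'
from band import *
from scipy.optimize import minimize
views=[]
for k in "BCDEGS":
    fish=k!="S"
    c=pickle.load(open(f"w{k}.pkl","rb"));f=c["frame"].astype(int);m=((f[:,:,0]>(40))&(f[:,:,0]>1.8*f[:,:,1])&(f[:,:,0]>1.8*f[:,:,2])).astype(np.uint8)
    n,l,st,ce=cv2.connectedComponentsWithStats(m)
    p=proj(c,pol(118,.715,160),fish);i=min([i for i in range(1,n) if st[i][4]>25],key=lambda i:np.linalg.norm(ce[i]-p))
    x,y,w,h,A=st[i];print(k,p.round(),st[i]);x0,y0=x-15,max(y-15,0);sub=(l==i).astype(np.float32)[y0:y+h+15,x0:x+w+15]
    views.append((c,fish,x0,y0,cv2.resize(sub,None,fx=4,fy=4,interpolation=cv2.INTER_NEAREST)))
def one(V,g,dx,dy):
    c,fish,x0,y0,M=V;a,r1,r2,y1,y2,h=g
    q=np.array([(proj(c,pol(r,a+s*h,y),fish)-(x0,y0)+(dx,dy)+.5)*4-.5 for r in (r1,r2) for s in (-1,0,1) for y in (y1,y2)],np.float32)
    im=np.zeros(M.shape,np.float32);cv2.fillConvexPoly(im,np.round(cv2.convexHull(q)*16).astype(np.int32),1,cv2.LINE_AA,4)
    return np.abs(im-M).sum()/M.sum()
def full(v): # geometry + offsets, offsets penalised
    g=[v[0]/50,*v[1:5],.07];off=v[5:].reshape(-1,2)
    return np.mean([one(V,g,*o) for V,o in zip(views,off)])+.002*np.mean(off**2)
best=None
for a in (.6,.68,.74):
    v=np.r_[a*50,98,137,152,169,np.zeros(2*len(views))]
    for _ in range(3):
        r=minimize(full,v,method="Powell",options=dict(maxiter=12,ftol=1e-4));v=r.x
    print(a,(v[0]/50).round(4),v[1:5].round(1),v[5:].round(1),r.fun.round(4),[one(V,[v[0]/50,*v[1:5],.07],*o).round(3) for V,o in zip(views,v[5:].reshape(-1,2))],flush=True)
E
time timeout 570 python3 fit2.py
```

```text
B [294.  41.] [284  28  20  30 465]
C [183.  51.] [171  37  21  33 522]
D [434.  97.] [424  81  19  32 390]
E [474.  98.] [462  78  24  40 645]
G [287.  36.] [269  25  34  19 533]
S [265. 206.] [261 201  10  11  57]
0.6 0.7089 [ 98.  136.8 152.  169. ] [ 1.   0.1 -0.3 -0.   0.4  0.4 -1.2 -0.6  0.2 -0.4 -0.   0. ] 0.2026 [np.float32(0.141), np.float32(0.159), np.float32(0.229), np.float32(0.123), np.float32(0.138), np.float32(0.422)]
0.68 0.7088 [ 98.  136.9 152.1 168.9] [ 0.9  0.1 -0.2 -0.   0.4  0.4 -1.1 -0.7  0.1 -0.3 -0.   0. ] 0.2021 [np.float32(0.15), np.float32(0.155), np.float32(0.228), np.float32(0.127), np.float32(0.134), np.float32(0.417)]
0.74 0.7076 [ 97.6 136.9 152.4 169. ] [ 0.8 -0.  -0.3 -0.1  0.7  0.3 -1.2 -0.7  0.  -0.4 -0.   0. ] 0.2017 [np.float32(0.156), np.float32(0.153), np.float32(0.222), np.float32(0.124), np.float32(0.132), np.float32(0.42)]
real	0m53.474s
user	0m52.300s
sys	0m0.184s
```

```bash
cat >> band.py <<'E'
def lidpose(th,k=1.,bx=185,bz=55):
    p=hinge+X*(-bx*np.cos(th)+bz*np.sin(th))+Z*(bx*np.sin(th)+bz*np.cos(th))
    Rt=np.c_[Y,X,-Z]  # tool x=Y,y=X,z=-Z
    Rm=R.from_rotvec(Y*th*k).as_matrix()@Rt
    q=R.from_matrix(Rm).as_quat()
    return p+5*Rm[:,2],[q[3],*q[:3]]
E
python3 - <<'E'
from band import *
print(hinge, lidpose(0))
for k in (0,.5,1):
    for th in (0,.35,.72): 
        p,q=lidpose(th,k);j=manip.inverse_kinematics(p,q);print(k,th,p.round(1),None if j is None else np.round(j,2))
E
```

```text
[ 680.27527438 -209.95303939   95.        ] (array([ 498.31407666, -176.55958904,  145.        ]), [np.float64(0.0), np.float64(0.7682789652864909), np.float64(0.6401151704953719), np.float64(0.0)])
0 0 [ 498.3 -176.6  145. ] [-0.39 -0.17  1.86 -0.    1.45 -0.21]
0 0.35 [ 527.9 -182.   205.1] [-0.38 -0.13  1.73 -0.    1.54 -0.2 ]
0 0.72 [ 579.1 -191.4  253.3] [-0.36 -0.03  1.56 -0.    1.61 -0.18]
0.5 0 [ 498.3 -176.6  145. ] [-0.39 -0.17  1.86 -0.    1.45 -0.21]
0.5 0.35 [ 527.  -181.8  205.2] [-0.36 -0.02  1.63 -0.03  1.7  -0.18]
0.5 0.72 [ 577.4 -191.1  253.7] [-0.34  0.19  1.36 -0.06  1.95 -0.17]
1 0 [ 498.3 -176.6  145. ] [-0.39 -0.17  1.86 -0.    1.45 -0.21]
1 0.35 [ 526.2 -181.7  205.4] [-0.35  0.09  1.55 -0.06  1.85 -0.17]
1 0.72 [ 575.9 -190.8  254.6] [-0.32  0.39  1.19 -0.12  2.27 -0.18]
```

Run:
```python
from band import *
p,q=lidpose(0)
manip.grip(60)
manip.move_pose([p[0],p[1],260],q)
manip.move_linear([p[0],p[1],p[2]],speed=100)
s=manip.sense();print(s["clock"],s["ee_pos"],s["contact_force"])
manip.grip(5)
s=manip.sense();print(s["clock"],s["ee_pos"],s["contact_force"],s["finger_gap"])
c=manip.camera("scene");crop(c["frame"],172,150,282,262,6,"lg_s.png")
c=manip.camera("wrist");cv2.imwrite("pics/lg_w.png",cv2.resize(c["frame"][:,:,::-1],(800,600)))
```

```text
24.9167 [ 498.57051023 -176.65666375  145.67752634] [-0.22475118  0.26462628 -0.87340098]
25.75 [ 498.57488283 -176.59366536  145.07152779] [ 4.42504658 -1.07824258 -1.16457624] 10.943999963363336
```

View pics/lg_s.png

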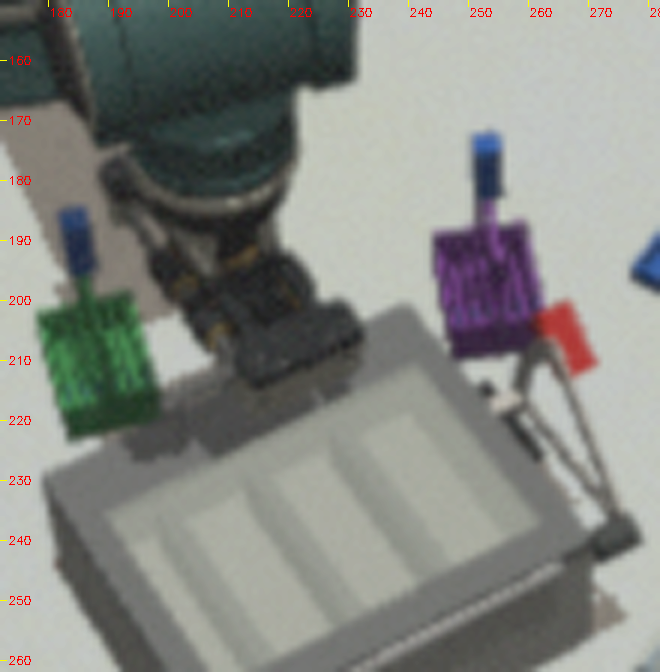

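View pics/lg_w.png

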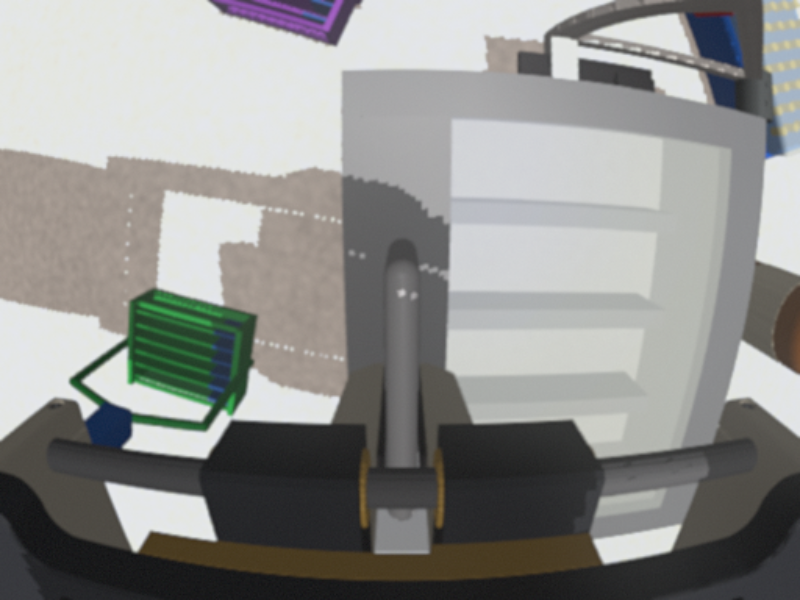

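The fingers hold the bar at mid-length (gap 10.9 mm on a 12 mm round bar, so a little compliance). Now I'll lift along the arc, watching the force.

Run:
```python
from band import *
for th in (0.06,.14,.22,.30,.38,.46):
    p,q=lidpose(th);manip.move_linear(p,q,speed=60)
    s=manip.sense();print(round(s["clock"],2),th,(s["ee_pos"]-p).round(1),s["contact_force"].round(1),s["ft_torque"].round(2),round(s["finger_gap"],2))
manip.hold(.3);s=manip.sense();print(s["contact_force"].round(1),s["finger_gap"])
for k,nme in (("S1","scene"),("W1","wrist")):
    c=manip.camera(nme);pickle.dump(c,open(f"w{k}.pkl","wb"))
    if nme=="scene":crop(c["frame"],172,130,300,262,5,"l1_s.png")
    else:cv2.imwrite("pics/l1_w.png",cv2.resize(c["frame"][:,:,::-1],(800,600)))
```

```text
26.19 0.06 [-0.   0.  -0.6] [ 4.4 -1.7 -7.4] [-0.41 -0.79  0.  ] 11.25
26.6 0.14 [-0.1  0.  -0.7] [ 4.6 -1.4 -9.1] [-0.45 -1.03  0.08] 11.26
27.01 0.22 [-0.2  0.  -0.7] [ 4.6 -1.5 -7.5] [-0.38 -1.11  0.04] 11.29
27.42 0.3 [-0.2 -0.  -0.6] [ 3.5 -2.4 -8.3] [-0.47 -1.11  0.04] 10.82
27.82 0.38 [-0.2 -0.  -0.4] [ 2.8 -2.2 -9.9] [-0.56 -1.16  0.11] 11.22
28.23 0.46 [-0.2 -0.  -0.3] [  1.5  -2.2 -10.9] [-0.61 -1.14  0.1 ] 10.95
[  3.2  -3.8 -12.3] 10.783994098772673
```

View pics/l1_s.png

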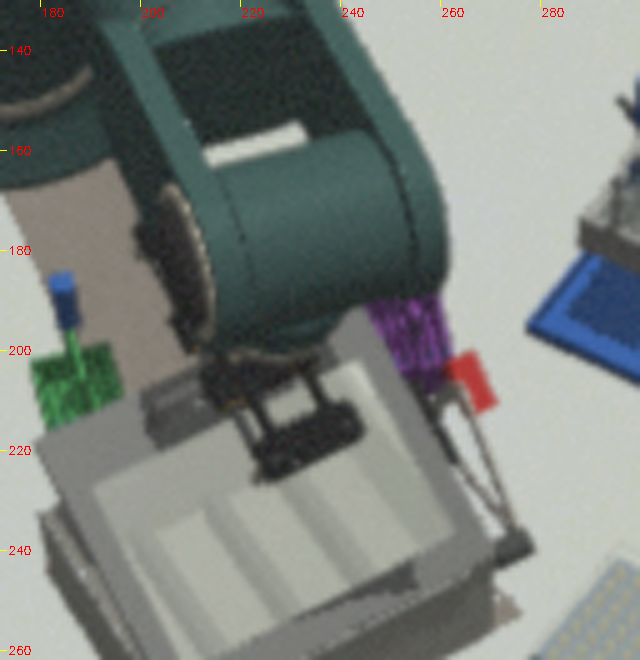

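View pics/l1_w.png

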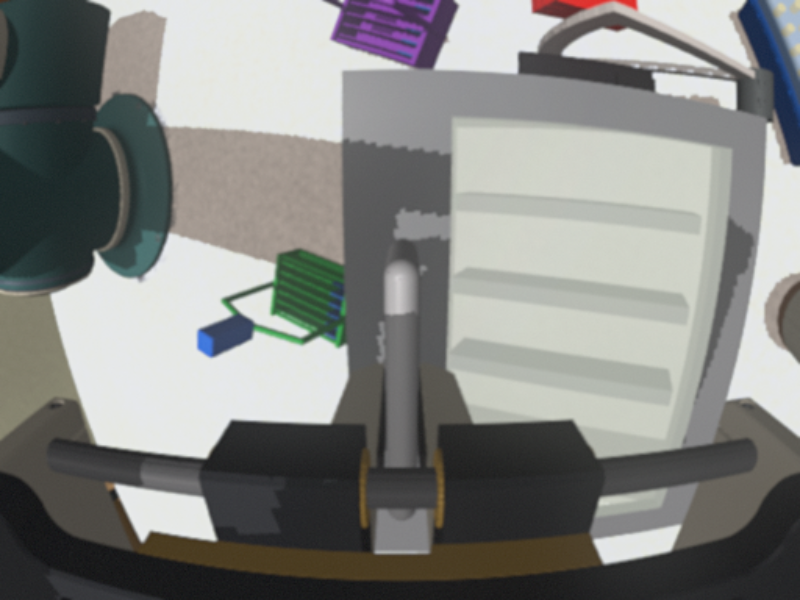

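The lid follows rigidly: it looks the same in the wrist frame. The black pointer's tip is at (520,62) and the band at the top edge near (585,5). I'll continue to 0.70 and check.

Run:
```python
from band import *
for th in (.54,.62,.70):
    p,q=lidpose(th);manip.move_linear(p,q,speed=50)
    s=manip.sense();print(round(s["clock"],2),th,(s["ee_pos"]-p).round(1),s["contact_force"].round(1),round(s["finger_gap"],2))
manip.hold(.3)
for k,nme in (("S2","scene"),("W2","wrist"),("T2","top")):
    c=manip.camera(nme);pickle.dump(c,open(f"w{k}.pkl","wb"))
    if nme=="scene":crop(c["frame"],220,180,300,255,8,"l2_s.png")
    elif nme=="top":crop(c["frame"],235,150,305,210,8,"l2_t.png")
    else:crop(c["frame"],300,0,420,80,6,"l2_w.png")
```

```text
29.09 0.54 [-0.1 -0.  -0.1] [  1.   -3.8 -10.2] 10.86
29.55 0.62 [-0.1 -0.1 -0.1] [  0.   -4.  -10.8] 11.2
30.01 0.7 [-0.1 -0.1 -0. ] [ -1.6  -4.4 -11. ] 11.26
```

View pics/l2_s.png

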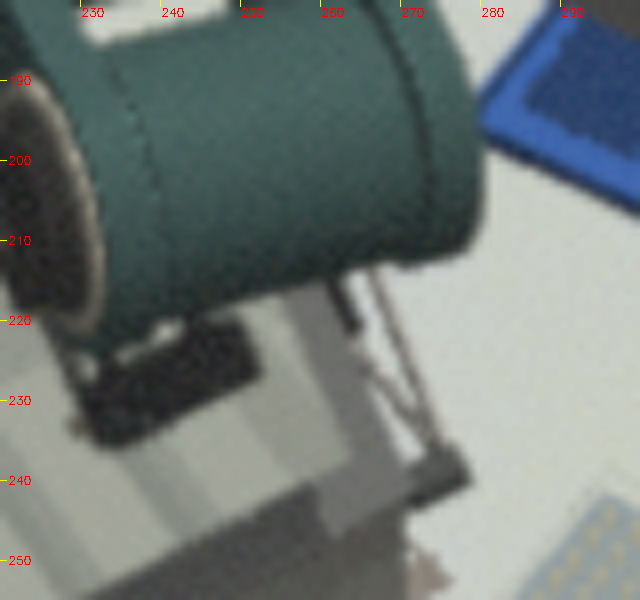

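View pics/l2_w.png

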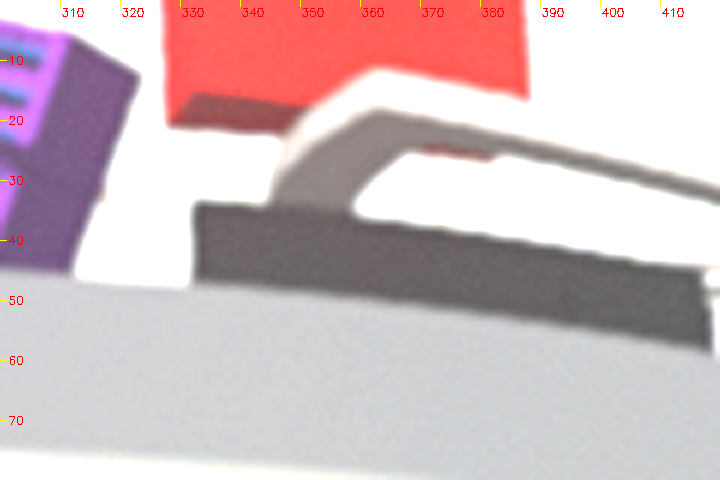

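View pics/l2_t.png

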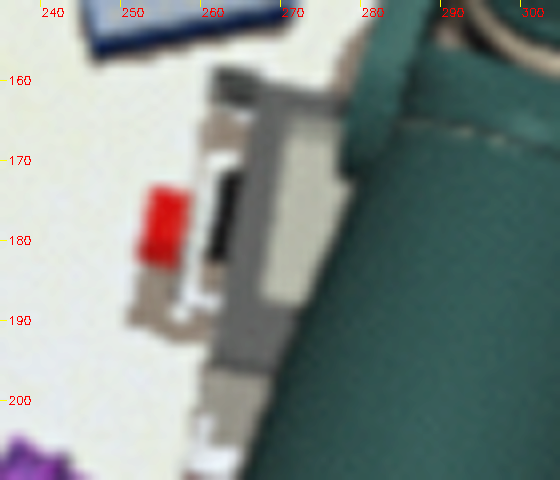

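The wrist view looks along the lid's normal, so it is weak on angle, and the arm blocks the scene camera. I'll cross-check the band angle with a cost profile over all views, including the first scene image, where the quadrant is seen from the side.

```bash
sed -i '/^best=None/,$d' fit2.py
cat >> fit2.py <<'E'
names="BCDEGS"
def prof(idx):
    o=[]
    for a in np.arange(.60,.80,.02):
        def f(v):
            off=v[4:].reshape(-1,2);return np.mean([one(views[i],[a,*v[:4],.07],*q) for i,q in zip(idx,off)])+.003*np.mean(off**2)
        v=np.r_[98,137,152,169,np.zeros(2*len(idx))]
        for _ in range(2):
            r=minimize(f,v,method="Powell",options=dict(maxiter=8,ftol=1e-3));v=r.x
        o.append((round(a,2),round(float(r.fun),3)))
    return o
if __name__=="__main__":
    from multiprocessing import Pool
    sets=["BCDEG","BCG","DE","BD","CE"]
    with Pool(5) as P:
        for n,o in zip(sets,P.map(prof,[[names.index(k) for k in s] for s in sets])): print(n,o)
    s=manip.sense();print(s["clock"])
E
timeout 570 python3 fit2.py
python3 -c "
from ov import *
overlay(['B','C','D','E','G','S'],.708,'ov2.png',r1=98,r2=136)"
```

```text
B [294.  41.] [284  28  20  30 465]
C [183.  51.] [171  37  21  33 522]
D [434.  97.] [424  81  19  32 390]
E [474.  98.] [462  78  24  40 645]
G [287.  36.] [269  25  34  19 533]
S [265. 206.] [261 201  10  11  57]
BCDEG [(np.float64(0.6), 0.178), (np.float64(0.62), 0.168), (np.float64(0.64), 0.163), (np.float64(0.66), 0.157), (np.float64(0.68), 0.154), (np.float64(0.7), 0.156), (np.float64(0.72), 0.164), (np.float64(0.74), 0.174), (np.float64(0.76), 0.19), (np.float64(0.78), 0.208), (np.float64(0.8), 0.238)]
BCG [(np.float64(0.6), 0.144), (np.float64(0.62), 0.141), (np.float64(0.64), 0.14), (np.float64(0.66), 0.14), (np.float64(0.68), 0.142), (np.float64(0.7), 0.143), (np.float64(0.72), 0.148), (np.float64(0.74), 0.15), (np.float64(0.76), 0.158), (np.float64(0.78), 0.163), (np.float64(0.8), 0.172)]
DE [(np.float64(0.6), 0.16), (np.float64(0.62), 0.153), (np.float64(0.64), 0.149), (np.float64(0.66), 0.145), (np.float64(0.68), 0.142), (np.float64(0.7), 0.143), (np.float64(0.72), 0.154), (np.float64(0.74), 0.166), (np.float64(0.76), 0.174), (np.float64(0.78), 0.196), (np.float64(0.8), 0.219)]
BD [(np.float64(0.6), 0.149), (np.float64(0.62), 0.144), (np.float64(0.64), 0.142), (np.float64(0.66), 0.144), (np.float64(0.68), 0.148), (np.float64(0.7), 0.149), (np.float64(0.72), 0.158), (np.float64(0.74), 0.167), (np.float64(0.76), 0.179), (np.float64(0.78), 0.195), (np.float64(0.8), 0.207)]
CE [(np.float64(0.6), 0.203), (np.float64(0.62), 0.177), (np.float64(0.64), 0.16), (np.float64(0.66), 0.149), (np.float64(0.68), 0.137), (np.float64(0.7), 0.136), (np.float64(0.72), 0.144), (np.float64(0.74), 0.156), (np.float64(0.76), 0.177), (np.float64(0.78), 0.204), (np.float64(0.8), 0.241)]
30.4583
```

View pics/ov2.png

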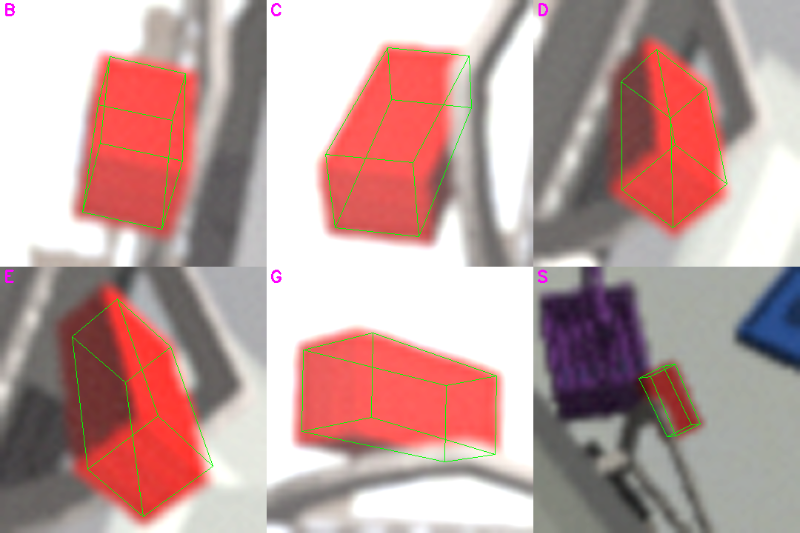

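Run:
```python
from band import *
W=pickle.load(open("wW2.pkl","rb"))
def bx(r,t,y,a): return hinge+r*(-np.cos(a)*X+np.sin(a)*Z)+t*(np.sin(a)*X+np.cos(a)*Z)+y*Y
print("pointer obs outer (331.7,33.5)/(331.7,47)")
for y in (125,133,139,145): print(y,[proj(W,bx(135,t,y,.70),True).round(1).tolist() for t in (0,4,8)])
for a in (.64,.67,.70,.73,.76):
    print(a,"up",proj(W,bx(136,9.45,152.5,a),True).round(1),"lo",proj(W,bx(136,-9.45,152.5,a),True).round(1),"lo inner",proj(W,bx(98,-9.45,152.5,a),True).round(1),"up inner",proj(W,bx(98,9.45,152.5,a),True).round(1))
# fisheye sanity: lid near-left corner
```

```text
pointer obs outer (331.7,33.5)/(331.7,47)
125 [[331.1, 50.3], [332.5, 49.2], [334.0, 48.1]]
133 [[331.0, 39.2], [332.4, 38.0], [333.9, 36.7]]
139 [[330.8, 31.1], [332.3, 29.7], [333.7, 28.3]]
145 [[330.7, 23.1], [332.1, 21.6], [333.5, 20.0]]
0.64 up [329.   12.5] lo [324.6  20. ] lo inner [373.2  24.8] up inner [381.4  18.4]
0.67 up [330.5  10.8] lo [325.2  18.4] lo inner [374.1  23.8] up inner [383.2  17.4]
0.7 up [332.3   9. ] lo [326.   16.8] lo inner [375.2  22.8] up inner [385.2  16.3]
0.73 up [334.3   7.2] lo [326.9  15.2] lo inner [376.3  21.8] up inner [387.3  15.3]
0.76 up [336.6   5.4] lo [328.1  13.6] lo inner [377.6  20.8] up inner [389.6  14.3]
```

Run:
```python
from h import *
import pickle
ims=[]
for k,(x0,y0) in dict(B=(274,18),C=(162,28),D=(414,72),E=(452,70),G=(265,8),W2=(322,0)).items():
    f=pickle.load(open(f"w{k}.pkl","rb"))["frame"];w=72 if k=="W2" else 44
    K=6 if k=="W2" else 9
    im=cv2.resize(f[y0:y0+52,x0:x0+w,::-1],None,fx=K,fy=K,interpolation=cv2.INTER_CUBIC)
    im=cv2.convertScaleAbs(im,alpha=1.0)
    for x in range((x0//10+1)*10,x0+w,10): cv2.line(im,((x-x0)*K,0),((x-x0)*K,8),(255,0,0),2);cv2.putText(im,str(x),((x-x0)*K+3,12),0,.4,(255,0,255),1)
    for y in range((y0//10+1)*10,y0+52,10): cv2.line(im,(0,(y-y0)*K),(8,(y-y0)*K),(255,0,0),2);cv2.putText(im,str(y),(10,(y-y0)*K+4),0,.4,(255,0,255),1)
    cv2.putText(im,k,(5,im.shape[0]-8),0,.7,(255,0,0),2)
    ims.append(im)
cv2.imwrite("pics/bd1.png",np.hstack(ims[:2]));cv2.imwrite("pics/bd2.png",np.hstack(ims[2:4]));
g=ims[4];w=ims[5];w=cv2.copyMakeBorder(w,0,g.shape[0]-w.shape[0],0,0,cv2.BORDER_CONSTANT);o=np.hstack([g,w]);print(o.shape);cv2.imwrite("pics/bd3.png",o[:,:800] if o.shape[1]<=830 else o)
```

```text
(468, 828, 3)
```

View pics/bd1.png

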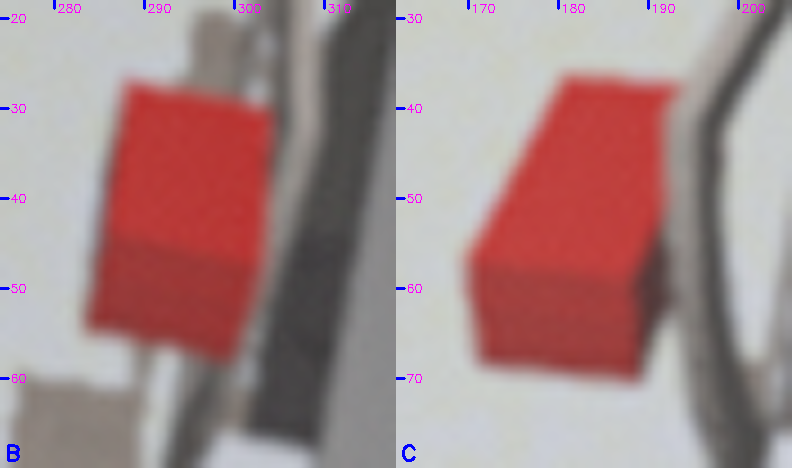

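View pics/bd2.png

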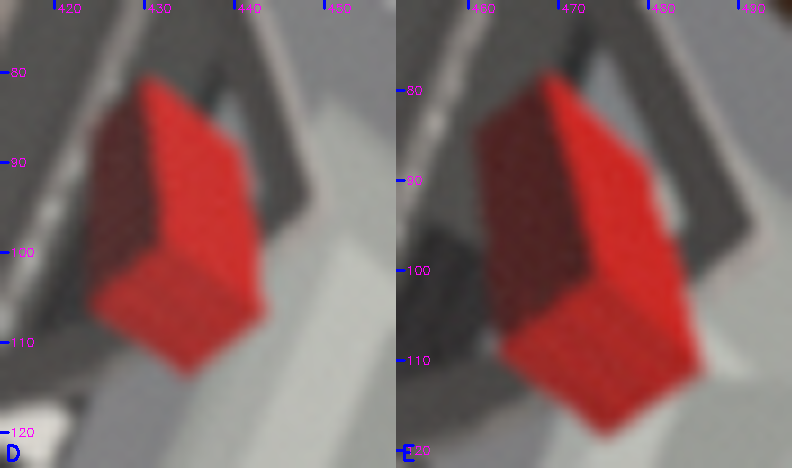

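View pics/bd3.png

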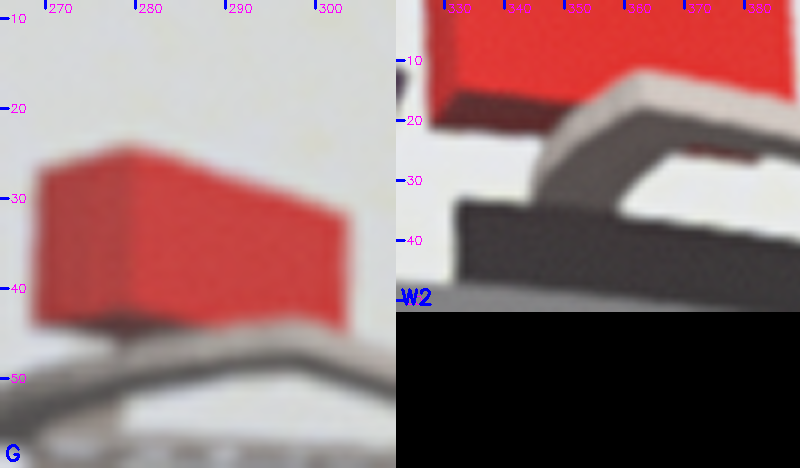

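Run:
```python
from band import *
from scipy.optimize import least_squares
O=dict(B=(274,18,9,0),C=(162,28,9,0),D=(414,72,9,0),E=(452,70,9,0),G=(265,8,9,0),W2=(322,0,6,0))
# key: (inner0/outer1, up1/lo0, y1=0/y2=1)
obs=dict(B={(0,1,1):(128,80),(0,1,0):(273,108),(1,1,1):(108,238),(1,1,0):(262,265),(1,0,1):(87,330),(1,0,0):(230,363)},
C={(0,1,1):(167,77),(1,1,1):(74,258),(1,1,0):(239,282),(1,0,1):(85,365),(1,0,0):(245,382)},
D={(0,1,1):(145,72),(1,1,1):(160,248),(1,0,1):(90,303),(1,0,0):(187,378),(1,1,0):(268,310),(0,1,0):(240,150),(0,0,1):(95,130)},
E={(0,1,1):(153,72),(1,1,1):(203,272),(1,0,1):(103,350),(1,0,0):(209,438),(1,1,0):(307,368),(0,1,0):(248,165),(0,0,1):(80,135)},
G={(1,0,1):(40,172),(1,1,1):(130,145),(0,1,1):(348,212),(1,0,0):(35,322),(1,1,0):(120,315)},
W2={(1,1,0):(56,92),(1,0,0):(34,127)})
cams={k:pickle.load(open(f"w{k}.pkl","rb")) for k in obs}
def bx(r,t,y,a): return hinge+r*(-np.cos(a)*X+np.sin(a)*Z)+t*(np.sin(a)*X+np.cos(a)*Z)+y*Y
def run(keys,sig=1.5,wedge=False):
    def res(v):
        a,r1,r2,y1,y2,t=v[:6];o=[]
        for i,k in enumerate(keys):
            x0,y0,K,_=O[k];d=v[6+2*i:8+2*i]
            for (io,ul,yy),c in obs[k].items():
                q=np.array([x0+(c[0]+.5)/K-.5,y0+(c[1]+.5)/K-.5])
                r=(r1,r2)[io];tt=(t*r/135 if wedge else t)*(1 if ul else -1)
                o+=list((proj(cams[k],bx(r,tt,(y1,y2)[yy],a),True)+d-q)/.6)
            o+=list(d/sig)
        return np.array(o)
    s=least_squares(res,np.r_[.69,98,137,152,169,8,np.zeros(2*len(keys))],loss="soft_l1");v=s.x
    sd=np.sqrt(np.linalg.inv(s.jac.T@s.jac)[0,0])
    print("".join(keys),wedge,v[:6].round(3),"sd",sd.round(3),"shift",v[6:].round(1),"rms px",(np.sqrt(np.mean(res(v)**2))*.6).round(2))
al=list(obs)
for w in (0,1): run(al,wedge=w)
run(list("BCDEG"));run(list("BCG"));run(list("DE"));run(["B","D","W2"]);run(["C","E","W2"]);run(al,sig=4)
print(manip.sense()["clock"])
```

```text
BCDEGW2 0 [  0.688  95.139 135.667 149.31  170.629   8.414] sd 0.008 shift [-0.   0.2  0.2  0.2 -0.2 -0.3 -0.2 -0.5 -0.2 -0.  -0.1  0. ] rms px 0.43
BCDEGW2 1 [  0.676  93.317 135.017 149.409 170.816   9.057] sd 0.008 shift [ 0.4 -0.6 -0.  -0.6  0.9 -0.4  1.  -0.7  0.5 -0.3 -0.4 -0.4] rms px 0.42
BCDEG False [  0.69   95.147 135.648 149.38  170.689   8.488] sd 0.009 shift [-0.   0.3  0.2  0.4 -0.3 -0.2 -0.3 -0.4 -0.3  0.1] rms px 0.42
BCG False [  0.686  95.834 135.453 149.231 170.49    8.704] sd 0.021 shift [-0.1 -0.   0.1  0.  -0.  -0.1] rms px 0.3
DE False [  0.694  95.104 136.252 150.38  171.555   8.371] sd 0.016 shift [-0.   0.1 -0.1  0. ] rms px 0.49
BDW2 False [  0.684  94.547 135.611 149.452 170.608   8.294] sd 0.012 shift [ 0.1 -0.   0.1 -0.4  0.  -0. ] rms px 0.44
CEW2 False [  0.69   95.509 135.735 149.199 170.566   8.435] sd 0.011 shift [ 0.1  0.2 -0.3 -0.6 -0.  -0. ] rms px 0.44
BCDEGW2 False [  0.691  95.594 136.096 148.873 170.168   8.408] sd 0.011 shift [-0.4  0.1 -0.1  0.1 -0.6 -0.6 -0.6 -0.9 -0.  -0.3  0.4 -0.4] rms px 0.42
30.4583
```

The corner fit is consistent: band middle at 0.688 ± 0.01 (rms 0.4 px), block outer radius 136 mm and y up to 171 mm, both as the text says. I'll trim the lid to that angle and make the last checks.

Run:
```python
from band import *
p,q=lidpose(.688);manip.move_linear(p,q,speed=15);manip.hold(.6)
s=manip.sense();print(s["clock"],(s["ee_pos"]-p).round(2),s["contact_force"].round(2),s["finger_gap"],np.abs(s["qd"]).max())
rm=R.from_quat(np.r_[s["orientation"][1:],s["orientation"][0]]).as_matrix()
b=s["ee_pos"]-5*rm[:,2]-hinge; print("lid from bar", np.arctan2(b[2],-(b@X))-np.arctan2(55,185), "radius",np.hypot(b[2],b@X),np.hypot(185,55))
c=manip.camera("wrist");cv2.imwrite("pics/fin_w.png",cv2.resize(c["frame"][:,:,::-1],(800,600)))
c=manip.camera("scene");crop(c["frame"],225,120,345,225,6,"fin_s.png")
```

```text
31.3583 [-0.12 -0.06 -0.07] [ -1.06  -4.38 -12.37] 11.062171718837213 0.001488423099743165
lid from bar 0.6873380613384793 radius 193.01285054985496 193.00259065618783
```

View pics/fin_w.png

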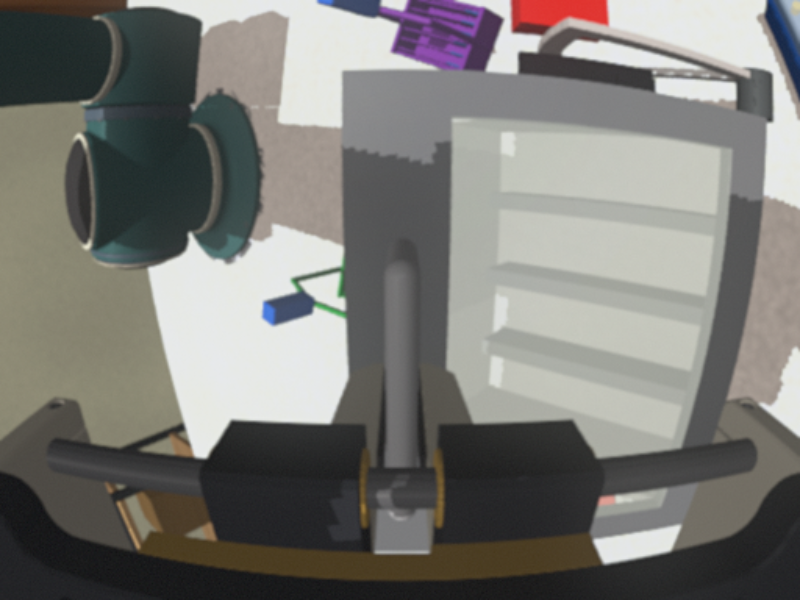

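View pics/fin_s.png

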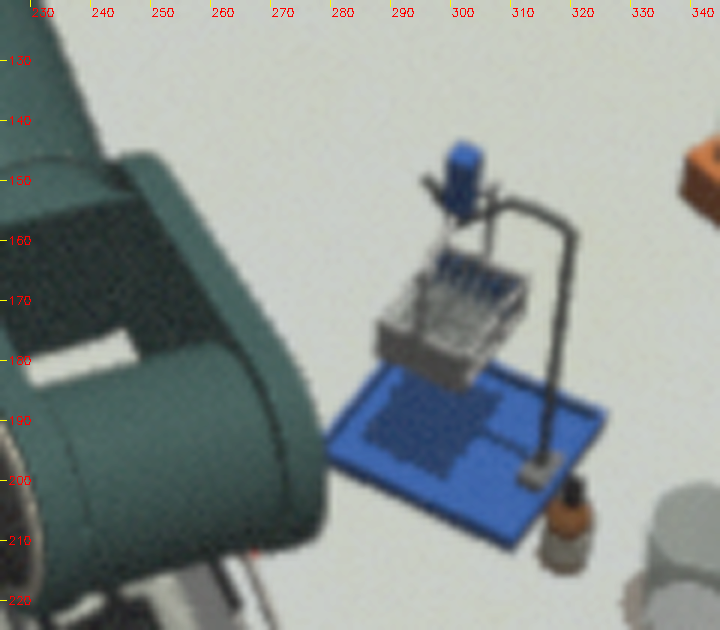

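The rack still hangs upright on the hook at (301,150), the lid sits unchanged in the grip, and the pointer lies beside the red band. Handing in.

```bash
python3 -c "
from plant import manip
print(manip.sign_off());s=manip.sense();print(s['clock'],s['finger_gap'],s['contact_force'])"
```

```text
the job is handed in; nothing more can be done
None
the job is handed in; nothing more can be done
```

I moved the steel rack from the lid to the hook, let go of it, then lifted the lid by its bar and was holding it steady in the red band when I handed in at about 31.4 s. The sign-off gives no verdict, so these are my own last checks.

- **Rack:** the last scene picture shows it hanging upright and still in the V of the hook, with the gripper clear of it. I judged this by eye and did not re-measure the distance from its handle apex to the hook seat.
- **Lid angle:** 0.687 rad, worked out from where the gripper holds the bar and the measured hinge.
- **Red band:** the middle is at 0.688 ± 0.01 rad from corner points in six wrist views. An earlier, coarser fit had given about 0.71, and all estimates are within the 0.07 tolerance.
- **Hold:** about 12 N vertically at the wrist, and the joints still.
- **Weak points:**
    - The arm blocked the scene camera's side view of the pointer and band at the end. The wrist view only shows them side by side, so their alignment rests on the measured angles.
    - The finger gap on the 12 mm bar read about 11 mm, yet the lid did not shift in the grip.
- **Other objects:** I saw nothing disturbed in the pictures, but made no separate check of each bystander.

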